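# Put the retouching bench back in order

## Robot

A 6-joint arm with a two-finger parallel gripper is mounted at the origin on the work surface. World frame = base frame: x ahead of the robot, y to its left, z up, the work surface at z = 0. Lengths are in m, angles in degrees, forces in N, time in s.
With the tool pointing down it reaches from about 0.25 to 0.85 m from the base axis. Payload 12.5 kg.
Tool frame: the origin (TCP) lies midway between the tips of the shut fingers; the grasp point (between the pads) lies 19 mm behind it (bot.grip_point_offset is the distance from the TCP to the grasp point, in m); z points along the fingers, y is the direction in which the jaws open and shut (so a half turn about z gives the same grasp; the last joint's range is limited). The gripper opens to 93 mm and grips with 3 to 60 N. Pads are 15 mm wide; open, the fingers measure 128 mm over their backs; the gripper's body (75 mm by 188 mm) begins 65 mm behind the grasp point.
Start: joints at [-75.894, 20.094, 94.641, -0, 65.266, -4.847], TCP at [0.179, -0.52, 0.219] pointing down, gripper open.
Joint ranges: [-157.81, 157.81], [-45, 120.19], [0.68, 151.7], [-89.99, 269.99], [4.06, 180], [-164.3, 164.3]. Speed limits (degrees/s): [127.2, 127.2, 159.86, 180, 180, 180].

## Interface

Orientations are given as [roll, pitch, yaw] about the fixed x, y, z axes, in that order (R = Rz(yaw) Ry(pitch) Rx(roll)).
In Python, from plant import bot, read_camera, job gives the robot as it stands.
- The arm moves only by the shell command python3 -m inch 'ROWS' [FORCE]. ROWS is a JSON object of lists of equal length, an entry for each row: "travel": the shift along the tool's x, y, z in mm, a list of three; "twist": the turn, a rotation vector about the tool's x, y, z in rad, a list of three; "grip": the finger opening in mm, from 0 to 93. In form: {"travel": [[tx, ty, tz], ...], "twist": [[rx, ry, rz], ...], "grip": [grip, ...]}. A call has 1 to 10 rows; each row shifts and turns the commanded pose from where the row before left it, along the tool's axes as they then stand; what a row does not reach is not made up. A row lasts 1/8 s, in which the tool goes at most 62.5 mm and 10.7 degrees, less where a joint would pass 70% of its speed; a pose out of reach is approached as far as the arm can. A call with a gripper value outside its range is refused whole. The fingers move at their own pace and stop on an object; FORCE is the grip in N (left out, the last holds). Time passes only in rows, so rows that do not move let the fingers close. It gives the time, the measured TCP pose, the force and the opening at its end, in the units of the state.
- bot.state(): the state, without advancing time (a new reading comes with each control period).
- read_camera(name): name is "scene" or "side" or "wrist"; returns a dict with "frame" (384x512x3 uint8, red, green, blue), "camera_matrix" (3x3 intrinsics, pixels), "dist_coeffs" ([k1, k2, p1, p2, k3] as OpenCV has them; the pictures are not rectified), "cam_to_world" (4x4, takes a point from camera to world coordinates). Camera axes: x right, y down, z forward; pixel columns grow to the right and rows downward; lengths in m; the calibration is good to about 2 mm. A picture is of the moment at which its call begins. There is no depth.
- job.job_done(): hands the job in, once; it reports no verdict.
The state is a dict: "time": time; "joints": joint angles; "qvel": joint speeds; "joint_torque": joint torques, N m; "ee_pos": TCP position; "orientation": TCP orientation; "ft_force": force on the tool from outside, world axes, zero at the start; "torque": the same for the moment, N m; "width": finger opening in m.
Only numpy, scipy, OpenCV 4.12 (cv2) and the standard library are available. Lean on these libraries where they do the work, as an engineer would, in place of code of your own. Each camera call takes 0.05 s, during which the arm holds its last target.

## Task

Tidy the conservation bench: stack all three white sample cases on the black base, each seated fully down over the one below with its cut corner over the base's cut corner, and stand every pigment jar upright on the low wooden shelf, in one straight row along the middle of the board, side by side with no gap between neighbours wider than a finger. Either may be done first; leave the other things on the bench where they are.

Things in the scene. Friction and masses are not known exactly. Their poses are not given: they have to be found in the camera images.
- case1: sample case: flat closed white plastic box, 120 (x) x 64 (y) x 32 mm, about 160 g, its corner at +x, +y cut off at 45 degrees, 20 mm along each side. Plumb side walls 24 mm high; on top a raised grey deck, 8 mm high, set in 7 mm from the edge, with tapered sides and the same cut corner. Origin: centre of the underside, z up. Pinch it across its 64 mm
- case1_cut (a point): middle of the cut corner of case1, 50 mm along x, 22 mm along y and 24 mm up from its origin
- case2: sample case like case1. The underside is hollow: a skirt, 5 mm thick and 10 mm deep, slips over the deck of the case or base below with 2 mm play all round and rests on its shoulder, so stacked cases rise 24 mm each. Turned the wrong way it does not go down
- case2_cut (a point): middle of the cut corner of case2, 50 mm along x, 22 mm along y and 24 mm up from its origin
- case3: sample case like case1 and case2
- case3_cut (a point): middle of the cut corner of case3, 50 mm along x, 22 mm along y and 24 mm up from its origin
- base: stacking base: black plate fixed to the bench, with the outline of the cases (120 x 64 mm, corner at +x, +y cut), 20 mm high to its shoulder, with the same raised deck on it up to 28 mm; a case seated on it has its underside 20 mm above the base's origin, the next 44 mm, the third 68 mm. Origin: centre of the underside
- base_cut (a point): middle of the base's cut corner, 50 mm along x, 22 mm along y and 20 mm up from its origin
- shelf: low wooden bench shelf, fixed: board 120 mm deep (its x) and 340 mm long (its y), its top 30 mm above the bench, open to the front (-x); along its back edge (+x) a ledge, 10 mm thick, that stands 20 mm above the board, at either end a cheek, 12 mm thick, as high (outer length 364 mm). Origin: at bench level under the middle of the board
- row (a point): centre of the top face of the shelf board, 30 mm above the bench; its y runs along the length of the shelf, x towards the back
- jar1: pigment jar: upright amber glass cylinder, 56 mm in diameter and 62 mm high, with a paper band, and a black lid on top, 50 mm in diameter and 18 mm high (80 mm in all), about 250 g. Four or all five of the jars are present (None if absent). Origin: centre of the underside, z along the jar's axis
- jar2: pigment jar like jar1
- jar3: pigment jar like jar1
- jar4: pigment jar like jar1
- jar5: pigment jar like jar1
- dish: bystander: small white dish, 68 mm across, 18 mm high; origin at the centre of its underside
- tape: bystander: roll of paper tape lying flat, 70 mm across, 22 mm high; origin at the centre of its underside
- weight: bystander: steel weight with a small knob, 48 mm across, 54 mm high; origin at the centre of its underside
- torch: bystander: black pocket torch lying along its y, 135 mm long, 32 mm high; origin under its middle on the bench
- brush: bystander: flat brush lying along its x, 200 mm long; origin under its middle on the bench
Mind the look-alikes: they are no part of the job. What is shaped like the jar1 but pink or purple is not meant.

How it is judged (in metres and radians):
At the end, for the whole second after the job is handed in: Cases level, 20, 44 or 68 mm (+-3) above the base's origin, within 10 mm of its centre, cut corners within 14 mm of the base's. Present jars upright on the board, axes within 15 mm of its long centre line, in one unbroken row, neighbours' axes under 76 mm apart. All at rest (horizontal distance between each of case1, case2, case3 and base below 0.01 m and horizontal distance between each of case1_cut, case2_cut, case3_cut and base_cut below 0.014 m and angle between each of case1, case2, case3, jar1, jar2, jar3, jar4, jar5's own z axis and vertical below 0.05 rad and linear speed of each of case1, case2, case3, jar1, jar2, jar3, jar4, jar5 below 0.02 m/s and (z of case1 in the frame of base between 0.017 and 0.023 m or z of case1 in the frame of base between 0.041 and 0.047 m or z of case1 in the frame of base between 0.065 and 0.071 m) and (z of case2 in the frame of base between 0.017 and 0.023 m or z of case2 in the frame of base between 0.041 and 0.047 m or z of case2 in the frame of base between 0.065 and 0.071 m) and (z of case3 in the frame of base between 0.017 and 0.023 m or z of case3 in the frame of base between 0.041 and 0.047 m or z of case3 in the frame of base between 0.065 and 0.071 m) and x of jar1 in the frame of row between -0.015 and 0.015 m and y of jar1 in the frame of row between -0.16 and 0.16 m and z of jar1 in the frame of row between -0.005 and 0.005 m and x of jar2 in the frame of row between -0.015 and 0.015 m and y of jar2 in the frame of row between -0.16 and 0.16 m and z of jar2 in the frame of row between -0.005 and 0.005 m and x of jar3 in the frame of row between -0.015 and 0.015 m and y of jar3 in the frame of row between -0.16 and 0.16 m and z of jar3 in the frame of row between -0.005 and 0.005 m and x of jar4 in the frame of row between -0.015 and 0.015 m and y of jar4 in the frame of row between -0.16 and 0.16 m and z of jar4 in the frame of row between -0.005 and 0.005 m and x of jar5 in the frame of row between -0.015 and 0.015 m and y of jar5 in the frame of row between -0.16 and 0.16 m and z of jar5 in the frame of row between -0.005 and 0.005 m and (horizontal distance between jar1 and jar2 below 0.076 m or horizontal distance between jar1 and jar3 below 0.076 m or horizontal distance between jar1 and jar4 below 0.076 m or horizontal distance between jar1 and jar5 below 0.076 m) and (horizontal distance between jar2 and jar1 below 0.076 m or horizontal distance between jar2 and jar3 below 0.076 m or horizontal distance between jar2 and jar4 below 0.076 m or horizontal distance between jar2 and jar5 below 0.076 m) and (horizontal distance between jar3 and jar1 below 0.076 m or horizontal distance between jar3 and jar2 below 0.076 m or horizontal distance between jar3 and jar4 below 0.076 m or horizontal distance between jar3 and jar5 below 0.076 m) and (horizontal distance between jar4 and jar1 below 0.076 m or horizontal distance between jar4 and jar2 below 0.076 m or horizontal distance between jar4 and jar3 below 0.076 m or horizontal distance between jar4 and jar5 below 0.076 m) and (horizontal distance between jar5 and jar1 below 0.076 m or horizontal distance between jar5 and jar2 below 0.076 m or horizontal distance between jar5 and jar3 below 0.076 m or horizontal distance between jar5 and jar4 below 0.076 m) and (horizontal distance between any of jar1, jar2 and jar3 below 0.076 m or horizontal distance between any of jar1, jar2 and jar4 below 0.076 m or horizontal distance between any of jar1, jar2 and jar5 below 0.076 m) and (horizontal distance between any of jar1, jar3 and jar2 below 0.076 m or horizontal distance between any of jar1, jar3 and jar4 below 0.076 m or horizontal distance between any of jar1, jar3 and jar5 below 0.076 m) and (horizontal distance between any of jar1, jar4 and jar2 below 0.076 m or horizontal distance between any of jar1, jar4 and jar3 below 0.076 m or horizontal distance between any of jar1, jar4 and jar5 below 0.076 m) and (horizontal distance between any of jar1, jar5 and jar2 below 0.076 m or horizontal distance between any of jar1, jar5 and jar3 below 0.076 m or horizontal distance between any of jar1, jar5 and jar4 below 0.076 m) and (horizontal distance between any of jar2, jar3 and jar1 below 0.076 m or horizontal distance between any of jar2, jar3 and jar4 below 0.076 m or horizontal distance between any of jar2, jar3 and jar5 below 0.076 m) and (horizontal distance between any of jar2, jar4 and jar1 below 0.076 m or horizontal distance between any of jar2, jar4 and jar3 below 0.076 m or horizontal distance between any of jar2, jar4 and jar5 below 0.076 m) and (horizontal distance between any of jar2, jar5 and jar1 below 0.076 m or horizontal distance between any of jar2, jar5 and jar3 below 0.076 m or horizontal distance between any of jar2, jar5 and jar4 below 0.076 m) and (horizontal distance between any of jar3, jar4 and jar1 below 0.076 m or horizontal distance between any of jar3, jar4 and jar2 below 0.076 m or horizontal distance between any of jar3, jar4 and jar5 below 0.076 m) and (horizontal distance between any of jar3, jar5 and jar1 below 0.076 m or horizontal distance between any of jar3, jar5 and jar2 below 0.076 m or horizontal distance between any of jar3, jar5 and jar4 below 0.076 m) and (horizontal distance between any of jar4, jar5 and jar1 below 0.076 m or horizontal distance between any of jar4, jar5 and jar2 below 0.076 m or horizontal distance between any of jar4, jar5 and jar3 below 0.076 m)); the robot touches nothing.
It fails at once if a bystander is moved more than 30 mm (distance of any of dish, tape, weight, torch, brush from where it was at the start of the episode above 0.03 m).
Of jar1, jar2, jar3, jar4, jar5 only 4 to 5 are there at a start; the rules pass over those that are not, and their reading is None.
At some moment in a run one of case1, case2, case3, jar1, jar2, jar3, jar4, jar5 may be knocked a few centimetres aside while the robot is not near it.
Once in a run the grip may slacken for a moment while it holds something.
It also fails if it takes over 210 s, if anything falls off the work surface, if the arm or the gripper's body presses on something with over 40 N, if the wrist force passes 120 N, or if a joint passes its speed limit or range.

## Working session

There is one attempt and no reset: what is moved stays moved. The work goes in short steps, Python scripts to look and compute and a shell command to move; the robot and the scene stay as the last step left them, time stands still between calls to the robot, and variables do not carry over. Pictures are saved under pics/ and viewed, and the job is handed in when it is done.

```bash
ls; mkdir -p pics; python3 - <<'E'
from plant import bot, read_camera, job
import cv2
s=bot.state();print(s)
for n in("scene","side","wrist"):
    c=read_camera(n);cv2.imwrite(f"pics/a_{n}.png",c["frame"][:,:,::-1]);print(n,c["camera_matrix"].tolist(),c["dist_coeffs"],c["cam_to_world"].round(4).tolist())
E
```

```text
pics
{'time': 0.0, 'joints': array([-7.58947175e+01,  2.01245237e+01,  9.46773834e+01,  2.34407411e-04,
        6.52659233e+01, -4.84699037e+00]), 'qvel': array([ 0.03559513,  0.05204877,  0.11822039, -0.07954467, -0.09773298,
        0.07652997]), 'joint_torque': array([-1.66467849e-03, -4.97317314e+01, -2.85252786e+01,  6.97297719e-02,
        2.57467688e-02, -7.35567937e-05]), 'ee_pos': array([ 0.1785707 , -0.51983331,  0.21809678]), 'orientation': array([-1.79932430e+02, -5.94336485e-03,  1.89521711e+01]), 'ft_force': array([1.14186144, 0.34587342, 0.16925445]), 'torque': array([ 0.00345045, -0.0112647 , -0.02321159]), 'width': 0.09291697085302307}
scene [[357.4334506213886, 0.0, 252.76004516437214], [0.0, 357.4334506213886, 182.94216320142993], [0.0, 0.0, 1.0]] [-0.01276516  0.          0.          0.          0.        ] [[0.8817, 0.2534, -0.3979, 0.9585], [0.4718, -0.4828, 0.7378, -0.8508], [-0.0051, -0.8383, -0.5452, 0.6726], [0.0, 0.0, 0.0, 1.0]]
side [[350.64305553136995, 0.0, 254.73978345379024], [0.0, 350.64305553136995, 193.85308306485493], [0.0, 0.0, 1.0]] [0.02053494 0.         0.         0.         0.        ] [[-0.9499, -0.2283, 0.2135, 0.289], [-0.3123, 0.7223, -0.617, 0.6733], [-0.0134, -0.6528, -0.7574, 0.8972], [0.0, 0.0, 0.0, 1.0]]
wrist [[269.28198241439526, 0.0, 257.4012632649173], [0.0, 269.28198241439526, 187.61910531268802], [0.0, 0.0, 1.0]] [-0.05379284  0.          0.          0.          0.        ] [[0.3258, -0.9117, -0.2503, 0.2483], [-0.9454, -0.3145, -0.0849, -0.4954], [-0.0013, 0.2643, -0.9644, 0.3836], [0.0, 0.0, 0.0, 1.0]]
```

```bash
cat > h.py <<'E'
import numpy as np, cv2
from plant import bot, read_camera, job
from scipy.spatial.transform import Rotation as R
def snap(n,name=None,scale=1.5,crop=None):
    c=read_camera(n)
    if name:
        f=c["frame"][:,:,::-1]
        if crop: x0,y0,x1,y1=crop; f=f[y0:y1,x0:x1]
        cv2.imwrite(f"pics/{name}.png",cv2.resize(f,None,fx=scale,fy=scale,interpolation=cv2.INTER_CUBIC))
    return c
def ray(c,px):
    p=cv2.undistortPoints(np.array([[px]],float),c["camera_matrix"],c["dist_coeffs"])[0,0]
    T=np.array(c["cam_to_world"]);return T[:3,3],T[:3,:3]@np.array([p[0],p[1],1])
def at(c,px,z):
    o,d=ray(c,px);return o+d*(z-o[2])/d[2]
def proj(c,P):
    T=np.linalg.inv(c["cam_to_world"]);
    p,_=cv2.projectPoints(np.array(P,float).reshape(-1,1,3),cv2.Rodrigues(T[:3,:3])[0],T[:3,3],c["camera_matrix"],c["dist_coeffs"]);return p[:,0]
E
python3 - <<'E'
from h import *
for n in("scene","side"): snap(n,"b_"+n,1.55)
E
```

```text
(no output)
```

View pics/b_scene.png

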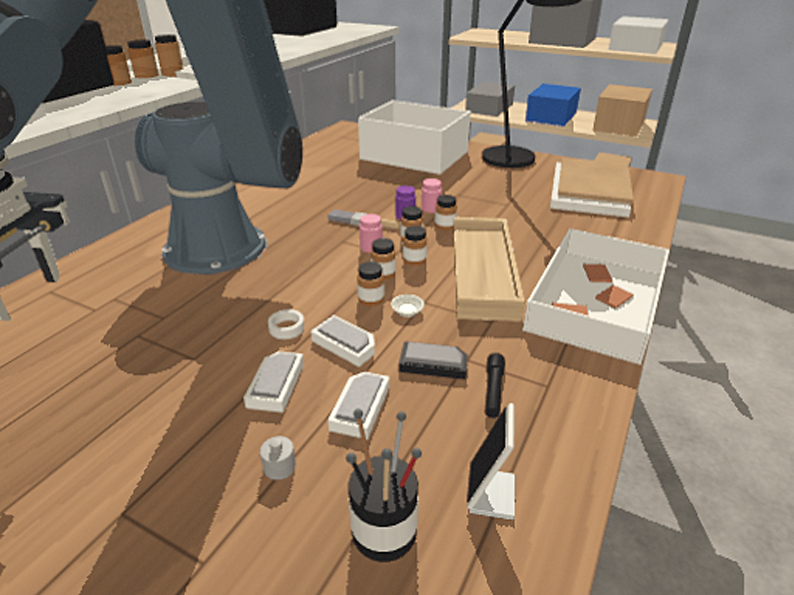

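View pics/b_side.png

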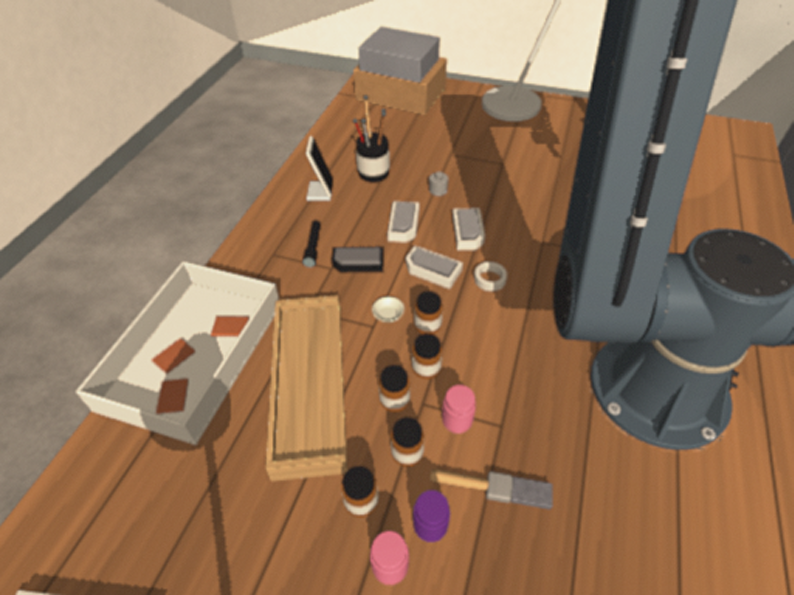

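View pics/a_wrist.png

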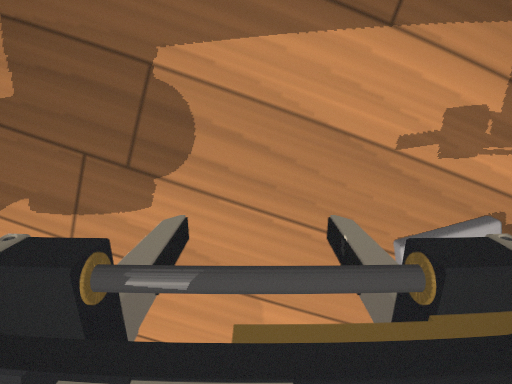

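```bash
python3 - <<'E'
from h import *
snap("side","c_side1",4,(200,110,340,210))
snap("side","c_side2",4,(160,180,360,325))
snap("scene","c_sc1",4,(150,195,320,290))
snap("scene","c_sc2",4,(200,110,350,215))
E
```

```text
(no output)
```

View pics/c_side1.png

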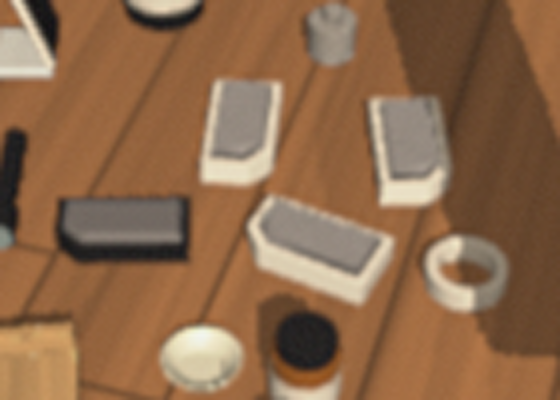

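View pics/c_side2.png

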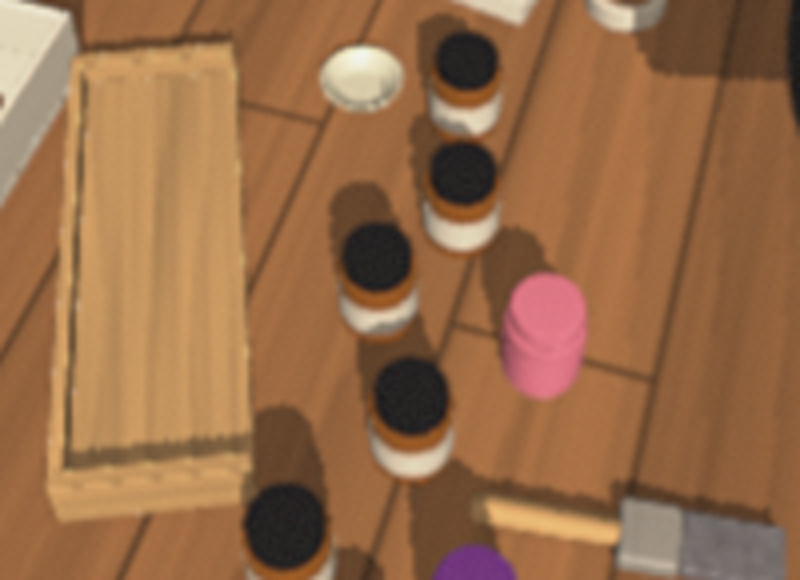

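View pics/c_sc1.png

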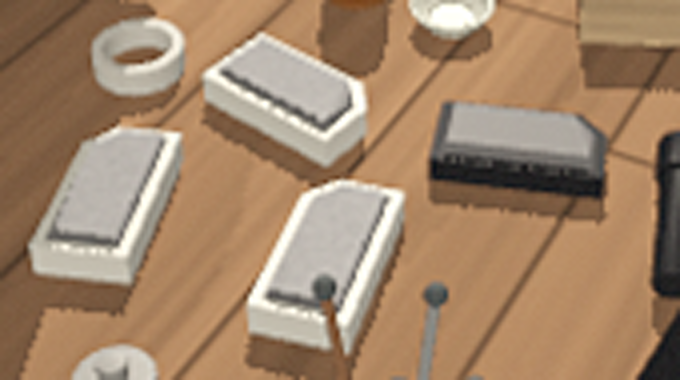

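View pics/c_sc2.png

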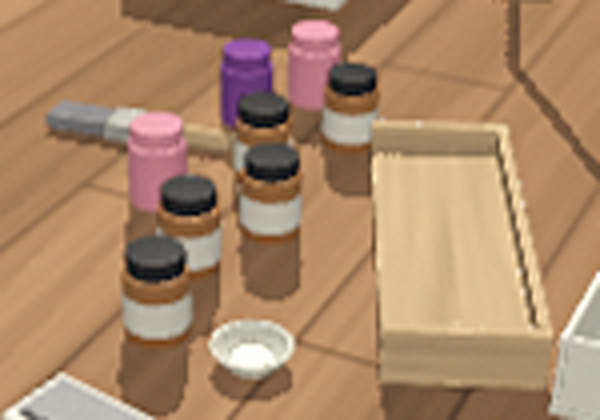

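```bash
cat > m.py <<'E'
from h import *
from scipy.optimize import least_squares
S=read_camera("side");C=read_camera("scene")
L=np.array([[60,-32],[60,12],[40,32],[-60,32],[-60,-32]])/1e3
def fit(z,side,scene,x0,L=L,so=(200,110),co=(150,195)):
    s=np.array(side)/4+so-0.4; c=np.array(scene)/4+co-0.4
    def P(q):
        a=q[2];Rm=np.array([[np.cos(a),-np.sin(a)],[np.sin(a),np.cos(a)]])
        return np.c_[L@Rm.T+q[:2],np.full(len(L),z)]
    f=lambda q:np.r_[(proj(S,P(q))-s).ravel(),(proj(C,P(q))-c).ravel()]
    r=least_squares(f,x0,loss="soft_l1");return r.x,f(r.x).reshape(2,-1,2)
if __name__=="__main__":
    D={"A":(.024,[(203,163),(245,168),(273,153),(282,83),(213,82)],[(405,188),(345,180),(312,190),(250,305),(352,322)],(.5,-.2,1.6)),
    "B":(.024,[(381,184),(428,180),(447,162),(437,97),(370,99)],[(182,132),(122,127),(97,143),(30,245),(130,255)],(.4,-.2,1.6)),
    "C":(.024,[(268,197),(249,226),(258,247),(362,285),(393,238)],[(328,150),(367,122),(363,95),(262,33),(205,75)],(.4,-.1,-.3)),
    "base":(.020,[(63,200),(60,228),(80,247),(187,245),(186,197)],[(606,175),(606,140),(580,112),(447,102),(432,158)],(.6,-.1,0))}
    for k,(z,s,c,x0) in D.items():
        q,r=fit(z,s,c,x0);print(k,q[:2].round(4),np.degrees(q[2]).round(1),"res",np.abs(r).max(axis=(1,2)).round(2), r.mean(axis=1).round(2).tolist())
    js=np.array([(466,56),(462,168),(377,249),(411,387),(285,515)])/4+(160,180)-.4
    jc=np.array([(156,251),(188,190),(271,158),(263,106),(352,77)])/4+(200,110)-.4
    for a,b in zip(js,jc): print("jar",at(S,a,.08)[:2].round(4),at(C,b,.08)[:2].round(4))
    for nm,c,o,pts in(("side",S,(160,180),[(235,40),(78,55),(55,488),(248,465)]),("scene",C,(200,110),[(382,337),(550,335),(507,124),(374,123)])):
        for p in pts: print(nm,at(c,np.array(p)/4+o-.4,.05)[:2].round(4))
    for p,n in(((202,358),"dish"),((466,270),"tape"),((332,30),"weight")): print(n,at(S,np.array(p)/4+(200,110),.02)[:2].round(3))
E
python3 m.py
```

```text
A [ 0.5997 -0.2952] 102.4 res [0.74 1.62] [[-0.21, 0.42], [-0.3, 0.26]]
B [ 0.4428 -0.3191] 109.0 res [2.02 2.65] [[0.04, 0.99], [-0.35, 0.5]]
C [ 0.4927 -0.1715] -10.4 res [0.93 2.52] [[-0.11, -0.39], [-0.06, -0.88]]
base [ 0.6611 -0.1422] 18.7 res [1.43 1.17] [[-0.41, 0.48], [-0.31, 0.36]]
jar [ 0.457  -0.0132] [ 0.4568 -0.0153]
jar [0.4306 0.0901] [0.4308 0.0843]
jar [0.4673 0.174 ] [0.4678 0.1699]
jar [0.4139 0.2661] [0.4141 0.2618]
jar [0.4608 0.3694] [0.4628 0.3617]
side [0.6455 0.0013]
side [0.7595 0.0542]
side [0.6116 0.3862]
side [0.5012 0.3348]
scene [ 0.6472 -0.0021]
scene [0.7596 0.06  ]
scene [0.6153 0.3922]
scene [0.4997 0.3342]
dish [ 0.542 -0.014]
tape [ 0.357 -0.175]
weight [ 0.555 -0.464]
```

```bash
cat > go.py <<'E'
import sys
from h import *
def plan(x,y,z,yaw=None):
    s=bot.state();Rm=R.from_euler("xyz",s["orientation"],degrees=True)
    d=Rm.inv().apply(np.array([x,y,z])-s["ee_pos"])*1e3
    o="t=%.1f travel %s |%d|"%(s["time"],d.round(1).tolist(),np.linalg.norm(d))
    if yaw is not None:
        Rt=R.from_euler("xyz",[180,0,yaw],degrees=True);tw=(Rm.inv()*Rt).as_rotvec()
        o+=" twist %s (deg %.1f); if twisted first, travel %s"%(tw.round(4).tolist(),np.degrees(tw[2]),(Rt.inv().apply(np.array([x,y,z])-s["ee_pos"])*1e3).round(1).tolist())
    print(o)
if __name__=="__main__": plan(*map(float,sys.argv[1:]))
E
python3 go.py .4927 -.1715 .15 -10.4
```

```text
t=0.6 travel [410.3, -227.8, 68.6] |474| twist [0.0, -0.0, 0.5123] (deg 29.4); if twisted first, travel [245.9, -399.6, 68.7]
```

```bash
python3 -m inch '{"travel":[[25,-14,0],[43,-24,0],[50,-28,7],[50,-28,10],[50,-28,10],[50,-28,10],[50,-28,10],[45,-25,10],[30,-16,6],[17,-9,5]],"twist":[[0,0,0],[0,0,0],[0,0,0],[0,0,0],[0,0,0],[0,0,0],[0,0,0],[0,0,0],[0,0,0],[0,0,0]],"grip":[90,90,90,90,90,90,90,90,90,90]}' 30
python3 -m inch '{"travel":[[0,0,0],[0,0,0],[0,0,0],[0,0,0]],"twist":[[0,0,0.17],[0,0,0.17],[0,0,0.172],[0,0,0]],"grip":[90,90,90,90]}'
python3 go.py .4927 -.1715 .15 -10.4; python3 -c "
from h import *
snap('wrist','d1',1.5)"
```

```text
time: 1.8
ee_pos: [0.4932, -0.1702, 0.1504]
orientation: [-180.0, 0.0, 19.0]
ft_force: [-0.3, -0.5, 0.3]
width: 0.09
time: 2.3
ee_pos: [0.4922, -0.1718, 0.1507]
orientation: [180.0, -0.0, -10.4]
ft_force: [0.4, -0.2, -0.7]
width: 0.0897
t=2.3 travel [0.4, -0.4, 0.7] |0| twist [0.0001, -0.0001, 0.0008] (deg 0.0); if twisted first, travel [0.4, -0.4, 0.7]
```

View pics/d1.png

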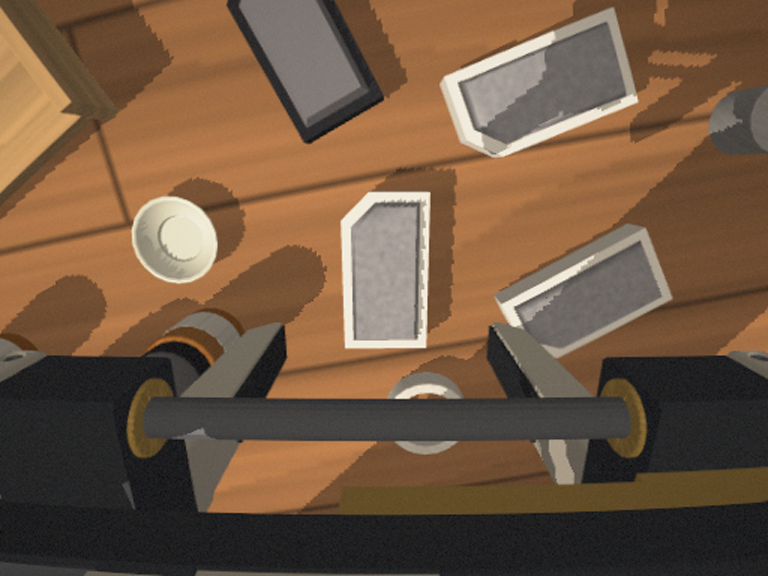

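```bash
cat > w.py <<'E'
from h import *
from scipy.optimize import least_squares
L=np.array([[60,-32],[60,12],[40,32],[-60,32],[-60,-32]])/1e3
def wfit(c,z,pts,x0,L=L,idx=None):
    if idx is not None: L=L[idx]
    p=np.array(pts,float)
    def P(q):
        a=q[2];Rm=np.array([[np.cos(a),-np.sin(a)],[np.sin(a),np.cos(a)]])
        return np.c_[L@Rm.T+q[:2],np.full(len(L),z)]
    f=lambda q:(proj(c,P(q))-p).ravel()
    r=least_squares(f,x0,loss="soft_l1");print("pose",(r.x[:2]*1e3).round(1),"yaw",np.degrees(r.x[2]).round(2),"res px",f(r.x).reshape(-1,2).round(1).tolist());return r.x
E
python3 - <<'E'
from w import *
c=read_camera("wrist")
h=lambda l:[((x-.25)/1.5,(y-.25)/1.5) for x,y in l]
wfit(c,.024,h([(430,193),(370,193),(342,220),(346,347),(426,347)]),(.49,-.17,-.2))
wfit(c,.020,h([(306,142),(383,98)]),(.66,-.14,.3),idx=[3,4])
E
```

```text
pose [ 491.7 -170.5] yaw -10.26 res px [[0.9, -0.5], [-0.5, -0.7], [-0.1, 0.2], [-0.5, 0.6], [0.4, 0.7]]
pose [ 661.  -143.1] yaw 17.37 res px [[-1.4, 0.5], [1.3, -0.4]]
```

```bash
python3 -m inch '{"travel":[[-0.5,-1,20],[0,0,40],[0,0,40],[0,0,25],[0,0,15],[0,0,5],[0,0,0],[0,0,0],[0,0,0],[0,0,0]],"twist":[[0,0,0],[0,0,0],[0,0,0],[0,0,0],[0,0,0],[0,0,0],[0,0,0],[0,0,0],[0,0,0],[0,0,0]],"grip":[90,90,90,90,90,90,60,60,60,60]}' 30; python3 -m inch '{"travel":[[0,0,0],[0,0,0],[0,0,-15],[0,0,-35],[0,0,-40],[0,0,-20]],"twist":[[0,0,0],[0,0,0],[0,0,0],[0,0,0],[0,0,0],[0,0,0]],"grip":[60,60,60,60,60,60]}' 30;  python3 go.py .661 -.142 .13 18.7
```

```text
time: 3.65
ee_pos: [0.4924, -0.1704, 0.0062]
orientation: [180.0, -0.1, -10.4]
ft_force: [-0.4, 0.1, 5.7]
width: 0.0637
time: 4.4
ee_pos: [0.4926, -0.1705, 0.1185]
orientation: [180.0, -0.2, -10.4]
ft_force: [0.5, 0.1, -1.3]
width: 0.064
t=4.4 travel [160.5, -58.3, -11.1] |171| twist [0.0013, -0.0025, -0.5075] (deg -29.1); if twisted first, travel [168.6, 27.0, -11.5]
```

```bash
python3 -m inch '{"travel":[[0,0,-5],[0,0,-7],[10,10,0],[20,10,0],[10,7,0],[0,0,0]],"twist":[[0,0,-0.16],[0,0,-0.17],[0,0,-0.17],[0,0,-0.007],[0,0,0],[0,0,0]],"grip":[60,60,60,60,60,60]}'; python3 -c "
from h import *
print(bot.state()['ft_force'])
snap('wrist','d2',1.5)"
```

```text
time: 5.15
ee_pos: [0.5374, -0.1854, 0.1278]
orientation: [-180.0, 0.0, 18.7]
ft_force: [-0.6, -0.2, -1.5]
width: 0.0636
[-0.58314914 -0.20628116 -1.497834  ]
```

View pics/d2.png

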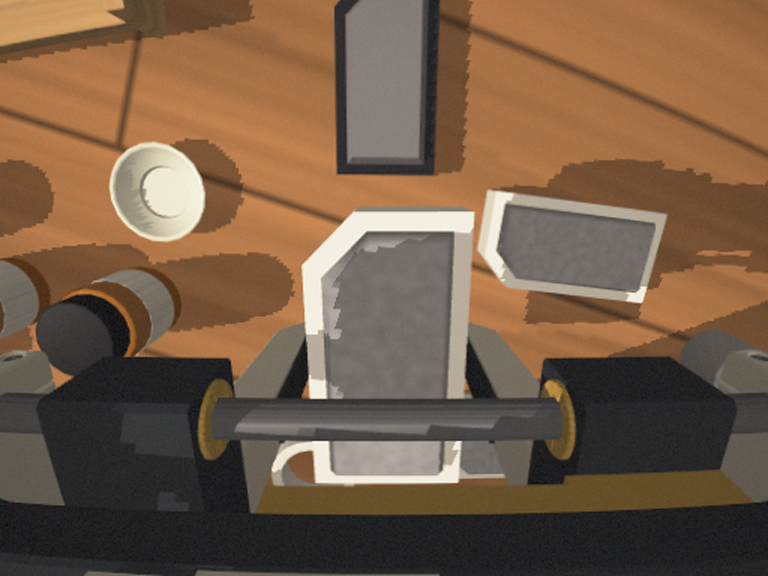

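```bash
python3 -c "
from h import *
snap('wrist','d3',4,(190,0,330,150))"
```

```text
(no output)
```

View pics/d3.png

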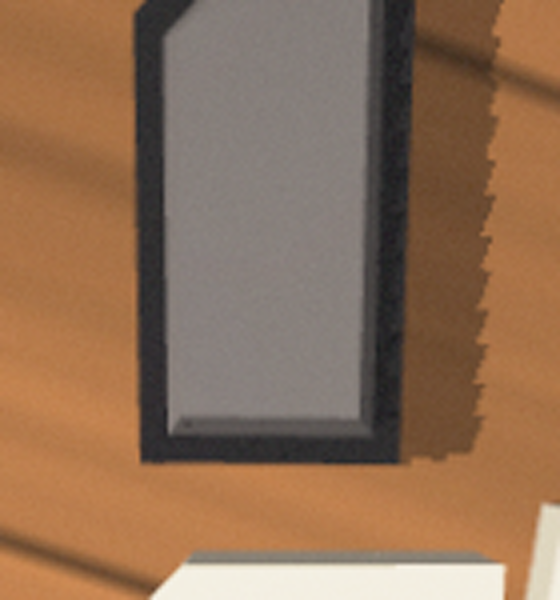

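```bash
python3 - <<'E'
from w import *
c=read_camera("wrist"); s=bot.state();print(s['ee_pos'],s['orientation'])
g=lambda l:[(x/4+190-.4,y/4-.4) for x,y in l]
h=lambda l:[((x-.25)/1.5,(y-.25)/1.5) for x,y in l]
b=wfit(c,.020,g([(135,17),(141,463),(401,463)]),(.66,-.14,.3),idx=[2,3,4])
k=wfit(c,s['ee_pos'][2]-.006+.024,h([(473,212),(355,212),(303,265),(316,483),(459,482)]),(.54,-.185,.3))
# case in tool
a=np.radians(s['orientation'][2]);d=k[:2]-s['ee_pos'][:2];print("case rel tool mm",(d@np.array([np.cos(a),np.sin(a)])*1e3).round(1),(d@np.array([np.sin(a),-np.cos(a)])*1e3).round(1))
t=b[:2]-k[:2]
print("need world",t*1e3,"toolxy",(t@np.array([np.cos(a),np.sin(a)])*1e3).round(1),(t@np.array([np.sin(a),-np.cos(a)])*1e3).round(1))
E
```

```text
[ 0.53661879 -0.18515963  0.1276341 ] [-1.79977039e+02  2.90795415e-02  1.86581632e+01]
pose [ 661.8 -142.5] yaw 18.32 res px [[-0.4, -0.9], [0.2, 0.2], [0.2, 0.7]]
pose [ 536.5 -185. ] yaw 18.77 res px [[1.8, -0.4], [-0.5, -0.5], [-0.6, 0.2], [-0.1, 0.5], [0.1, 1.1]]
case rel tool mm -0.1 -0.2
need world [125.32381538  42.4750438 ] toolxy 132.3 -0.1
```

```bash
python3 -m inch '{"travel":[[20,0,0],[40,0,0],[42,0,0],[20,0,0],[10,0,20],[0,0,30],[0,0,25],[0,0,10],[0,0,0]],"twist":[[0,0,0],[0,0,0],[0,0,0],[0,0,0],[0,0,0],[0,0,0],[0,0,0],[0,0,0],[0,0,0]],"grip":[60,60,60,60,60,60,60,60,60]}'; python3 go.py .6618 -.1425 .026 18.5
```

```text
time: 6.42
ee_pos: [0.662, -0.1431, 0.0426]
orientation: [-180.0, 0.0, 18.7]
ft_force: [0.3, 0.7, -1.4]
width: 0.0635
t=6.4 travel [-0.0, -0.6, 16.6] |16| twist [-0.0004, 0.0006, 0.0028] (deg 0.2); if twisted first, travel [-0.0, -0.6, 16.6]
```

```bash
python3 -m inch '{"travel":[[0,-0.5,5],[0,0,4],[0,0,3],[0,0,2],[0,0,1.5],[0,0,0],[0,0,0]],"twist":[[0,0,0.003],[0,0,0],[0,0,0],[0,0,0],[0,0,0],[0,0,0],[0,0,0]],"grip":[60,60,60,60,60,60,60]}'
```

```text
time: 7.3
ee_pos: [0.6622, -0.1426, 0.0272]
orientation: [180.0, -0.0, 18.5]
ft_force: [-0.2, 0.2, -1.3]
width: 0.0638
```

```bash
python3 -m inch '{"travel":[[0,0,1.5],[0,0,0],[0,0,0],[0,0,0],[0,0,0],[0,0,-15],[0,0,-35],[0,0,-40],[0,0,-20],[0,0,-10]],"twist":[[0,0,0],[0,0,0],[0,0,0],[0,0,0],[0,0,0],[0,0,0],[0,0,0],[0,0,0],[0,0,-0.08],[0,0,-0.16]],"grip":[60,60,90,90,90,90,90,90,90,90]}'; python3 go.py .5997 -.2952 .15 102.4
```

```text
time: 8.55
ee_pos: [0.6628, -0.1428, 0.1484]
orientation: [179.9, -0.1, 32.5]
ft_force: [0.5, -0.1, -0.4]
width: 0.0899
t=8.6 travel [-135.1, 94.7, -1.6] |164| twist [0.0032, -0.0004, -1.2203] (deg -69.9); if twisted first, travel [-135.3, -94.3, -1.6]
```

```bash
python3 -m inch '{"travel":[[-25,18,0],[-40,28,0],[-40,28,0],[-30,20.5,0]],"twist":[[0,0,0],[0,0,0],[0,0,0],[0,0,0]],"grip":[90,90,90,90]}'; python3 -m inch '{"travel":[[0,0,0],[0,0,0],[0,0,0],[0,0,0],[0,0,0],[0,0,0],[0,0,0],[0,0,0],[0,0,0]],"twist":[[0,0,-0.12],[0,0,-0.18],[0,0,-0.18],[0,0,-0.18],[0,0,-0.18],[0,0,-0.18],[0,0,-0.15],[0,0,-0.05],[0,0,0]],"grip":[90,90,90,90,90,90,90,90,90]}';python3 go.py .5997 -.2952 .15 102.4; python3 -c "
from h import *
snap('wrist','e1',1.5)"
```

```text
time: 9.05
ee_pos: [0.5977, -0.2964, 0.1469]
orientation: [179.9, -0.0, 32.2]
ft_force: [1.2, 0.5, -0.2]
width: 0.0901
time: 10.18
ee_pos: [0.5986, -0.2947, 0.1466]
orientation: [180.0, 0.0, 102.1]
ft_force: [-0.2, 0.1, 0.5]
width: 0.0896
t=10.2 travel [-0.8, 1.0, -3.4] |3| twist [0.0007, 0.0006, -0.0049] (deg -0.3); if twisted first, travel [-0.8, 1.0, -3.4]
```

View pics/e1.png

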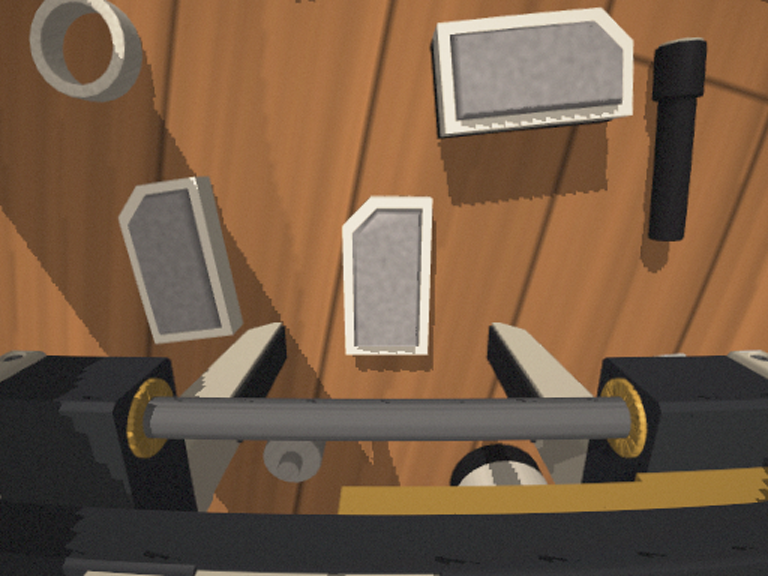

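```bash
python3 - <<'E'
from w import *
c=read_camera("wrist")
h=lambda l:[((x-.25)/1.5,(y-.25)/1.5) for x,y in l]
wfit(c,.024,h([(432,197),(373,198),(342,227),(345,354),(427,354)]),(.6,-.295,1.8))
snap('wrist','e2',4,(275,0,435,110))
E
```

```text
pose [ 600.2 -298.1] yaw 101.85 res px [[0.5, 0.5], [-2.0, -0.4], [0.1, -0.8], [0.2, 0.2], [0.2, 0.4]]
```

View pics/e2.png

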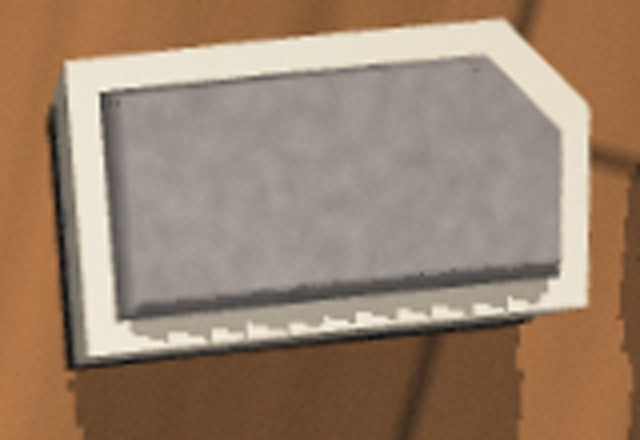

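```bash
python3 - <<'E'
from w import *
c=read_camera("wrist")
wfit(c,.044,[(x/4+275-.4,y/4-.4) for x,y in [(587,306),(590,107),(503,18),(67,62),(87,358)]],(.66,-.14,.3))
E
python3 -m inch '{"travel":[[-3.7,1,20],[0,0,40],[0,0,40],[0,0,25],[0,0,13],[0,0,3],[0,0,0],[0,0,0],[0,0,0],[0,0,0]],"twist":[[0,0,0],[0,0,0],[0,0,0],[0,0,0],[0,0,0],[0,0,0],[0,0,0],[0,0,0],[0,0,0],[0,0,0]],"grip":[90,90,90,90,90,90,60,60,60,60]}' 30; python3 -m inch '{"travel":[[0,0,0],[0,0,0],[0,0,-15],[0,0,-35],[0,0,-40],[0,0,-30]],"twist":[[0,0,0],[0,0,0],[0,0,0],[0,0,0],[0,0,0],[0,0,0]],"grip":[60,60,60,60,60,60]}' 30;  python3 go.py .661 -.142 .13 18.5
```

```text
pose [ 661.5 -142.2] yaw 18.61 res px [[0.2, 0.1], [-0.1, -0.1], [0.3, 0.2], [-0.7, -0.1], [0.3, -0.1]]
time: 11.62
ee_pos: [0.6004, -0.2982, 0.0053]
orientation: [180.0, 0.0, 102.1]
ft_force: [-1.4, 0.7, 4.4]
width: 0.0637
time: 12.38
ee_pos: [0.6004, -0.2981, 0.1271]
orientation: [179.9, 0.1, 102.1]
ft_force: [0.3, 0.1, -2.1]
width: 0.0638
t=12.4 travel [139.8, 92.1, -2.9] |167| twist [0.0017, -0.0001, 1.4599] (deg 83.6); if twisted first, travel [107.0, -128.8, -2.9]
```

```bash
python3 -m inch '{"travel":[[0,0,-10],[0,0,-10],[0,0,0],[0,0,0],[0,0,0],[0,0,0],[0,0,0],[0,0,0],[0,0,0],[0,0,0]],"twist":[[0,0,0.12],[0,0,0.18],[0,0,0.18],[0,0,0.18],[0,0,0.18],[0,0,0.18],[0,0,0.18],[0,0,0.17],[0,0,0.085],[0,0,0]],"grip":[60,60,60,60,60,60,60,60,60,60]}';  python3 go.py .661 -.142 .13 18.5
```

```text
time: 13.62
ee_pos: [0.6001, -0.2979, 0.1452]
orientation: [180.0, -0.0, 18.8]
ft_force: [-0.3, 0.1, -1.2]
width: 0.0636
t=13.6 travel [107.9, -127.9, 15.2] |168| twist [0.0001, -0.0002, 0.0056] (deg 0.3); if twisted first, travel [107.2, -128.5, 15.2]
```

```bash
python3 -m inch '{"travel":[[-4,-20,0],[-6,-40,0],[-6,-40,0],[-4,-20,0],[-2,-8,0],[0,0,0]],"twist":[[0,0,0],[0,0,0],[0,0,0],[0,0,0],[0,0,0],[0,0,0]],"grip":[60,60,60,60,60,60]}';  python3 -c "
from h import *
print(bot.state()['ee_pos'],bot.state()['orientation'])
snap('wrist','e3',1.5);snap('wrist','e4',4,(190,0,330,150))"
```

```text
time: 14.38
ee_pos: [0.5384, -0.184, 0.145]
orientation: [180.0, -0.0, 18.8]
ft_force: [-0.3, -0.4, -1.5]
width: 0.0639
[ 0.5383624  -0.18404478  0.14498097] [ 1.79974390e+02 -2.44494145e-02  1.88475996e+01]
```

View pics/e3.png

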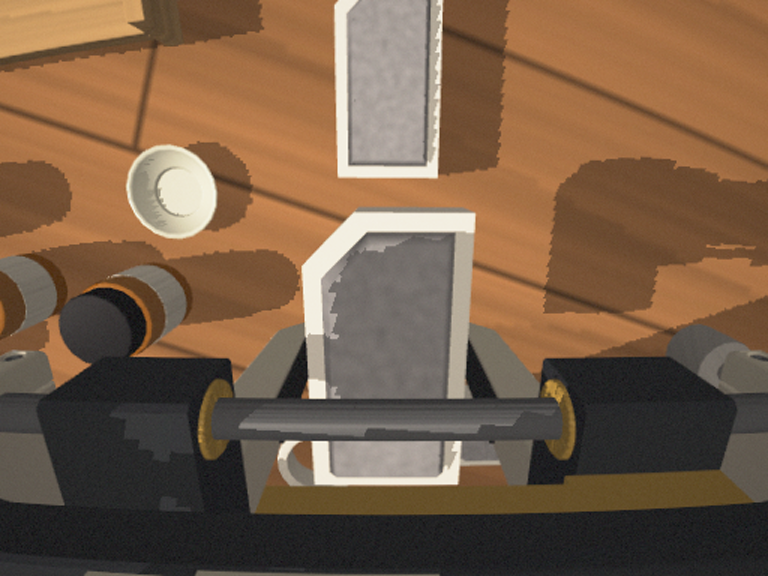

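View pics/e4.png

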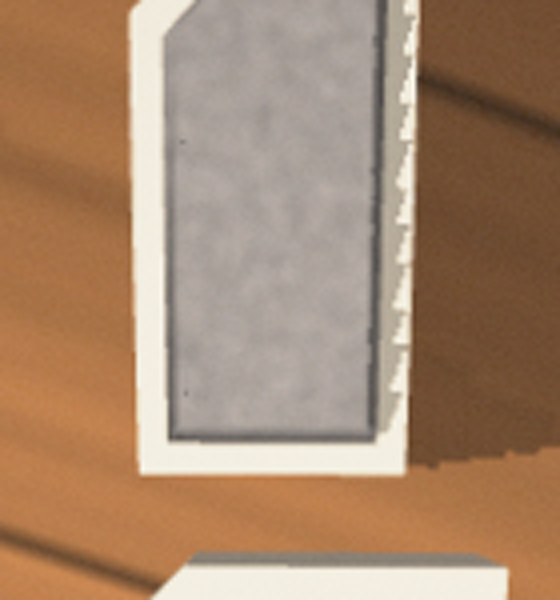

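```bash
cat > rel.py <<'E'
from w import *
def rel(stackpts,zs,heldpts,off):
    c=read_camera("wrist"); s=bot.state()
    b=wfit(c,zs,[(x/4+190-.4,y/4-.4) for x,y in stackpts],(.66,-.14,.3),idx=[2,3,4])
    k=wfit(c,s['ee_pos'][2]-off+.024,[((x-.25)/1.5,(y-.25)/1.5) for x,y in heldpts],(.54,-.185,.3))
    a=np.radians(s['orientation'][2]);X=np.array([np.cos(a),np.sin(a)]);Y=np.array([np.sin(a),-np.cos(a)])
    d=k[:2]-s['ee_pos'][:2];t=b[:2]-k[:2];t2=np.array([.6616,-.1423])-s['ee_pos'][:2]
    print("held rel tool",d@X*1e3,d@Y*1e3,"need",t@X*1e3,t@Y*1e3,"tool to nominal",t2@X*1e3,t2@Y*1e3,"z",s['ee_pos'][2])
E
python3 -c "
from rel import *
rel([(130,14),(139,474),(406,474)],.044,[(474,212),(355,212),(303,265),(316,484),(459,483)],.0055)"
```

```text
pose [ 661.7 -142.4] yaw 18.68 res px [[-0.1, -0.2], [0.2, 0.0], [-0.0, 0.2]]
pose [ 538.4 -184.4] yaw 18.87 res px [[1.4, -0.4], [-0.4, -0.4], [-0.6, 0.3], [-0.2, 0.3], [0.2, 0.9]]
held rel tool -0.05310569093486497 -0.16205545637376137 need 130.21117274925956 -0.08990940894445097 tool to nominal 130.1549302874554 -0.4038357707413746 z 0.14465526609091062
```

Move 130 along tool x, then down to z≈0.065, then gently to seat at ≈0.050.

```bash
python3 -m inch '{"travel":[[20,0,0],[40,0,0],[42,0,0],[20,0,0],[8,-0.2,20],[0,0,30],[0,0,20],[0,0,10],[0,0,0]],"twist":[[0,0,0.003],[0,0,0],[0,0,0],[0,0,0],[0,0,0],[0,0,0],[0,0,0],[0,0,0],[0,0,0]],"grip":[60,60,60,60,60,60,60,60,60]}'; python3 -m inch '{"travel":[[0,0,5],[0,0,4],[0,0,3],[0,0,1],[0,0,0.7],[0,0,0],[0,0,0]],"twist":[[0,0,0],[0,0,0],[0,0,0],[0,0,0],[0,0,0],[0,0,0],[0,0,0]],"grip":[60,60,60,60,60,60,60]}'
```

```text
time: 15.65
ee_pos: [0.661, -0.1423, 0.0642]
orientation: [-180.0, 0.0, 18.6]
ft_force: [0.4, 0.4, -1.8]
width: 0.0637
time: 16.52
ee_pos: [0.6613, -0.1422, 0.051]
orientation: [180.0, -0.0, 18.6]
ft_force: [0.4, -0.9, -1.3]
width: 0.0636
```

```bash
python3 -m inch '{"travel":[[0,0,1.5],[0,0,0],[0,0,0],[0,0,0],[0,0,0],[0,0,-15],[0,0,-35],[0,0,-40],[0,0,-10],[0,0,0]],"twist":[[0,0,0],[0,0,0],[0,0,0],[0,0,0],[0,0,0],[0,0,0],[0,0,0],[0,0,0],[0,0,-0.08],[0,0,0]],"grip":[60,60,90,90,90,90,90,90,90,90]}'; python3 go.py .4428 -.3191 .15 109
```

```text
time: 17.77
ee_pos: [0.6618, -0.1423, 0.1513]
orientation: [179.9, -0.1, 23.2]
ft_force: [0.4, -1.1, -0.5]
width: 0.0901
t=17.8 travel [-270.9, 76.4, 0.9] |281| twist [0.0028, -0.0004, -1.4981] (deg -85.8); if twisted first, travel [-95.9, -264.6, 1.3]
```

```bash
python3 -m inch '{"travel":[[-25,7,0],[-45,13,0],[-55,15.5,0],[-55,15.5,0],[-50,14,0],[-30,8.5,0],[-11,3,0]],"twist":[[0,0,0],[0,0,0],[0,0,0],[0,0,0],[0,0,0],[0,0,0],[0,0,0]],"grip":[90,90,90,90,90,90,90]}'; python3 -m inch '{"travel":[[0,0,0],[0,0,0],[0,0,0],[0,0,0],[0,0,0],[0,0,0],[0,0,0],[0,0,0],[0,0,0],[0,0,0]],"twist":[[0,0,-0.12],[0,0,-0.18],[0,0,-0.18],[0,0,-0.18],[0,0,-0.18],[0,0,-0.18],[0,0,-0.18],[0,0,-0.18],[0,0,-0.12],[0,0,0]],"grip":[90,90,90,90,90,90,90,90,90,90]}';python3 go.py .4428 -.3191 .15 109; python3 -c "
from h import *
snap('wrist','f1',1.5)"
```

```text
time: 18.65
ee_pos: [0.4411, -0.3199, 0.1492]
orientation: [-180.0, 0.0, 23.0]
ft_force: [0.8, -1.1, 0.3]
width: 0.0901
time: 19.9
ee_pos: [0.4428, -0.3186, 0.1492]
orientation: [-180.0, -0.0, 109.1]
ft_force: [-0.6, -0.3, -0.8]
width: 0.0904
t=19.9 travel [-0.5, -0.2, -0.8] |0| twist [-0.0001, -0.0004, 0.0015] (deg 0.1); if twisted first, travel [-0.5, -0.2, -0.8]
```

View pics/f1.png

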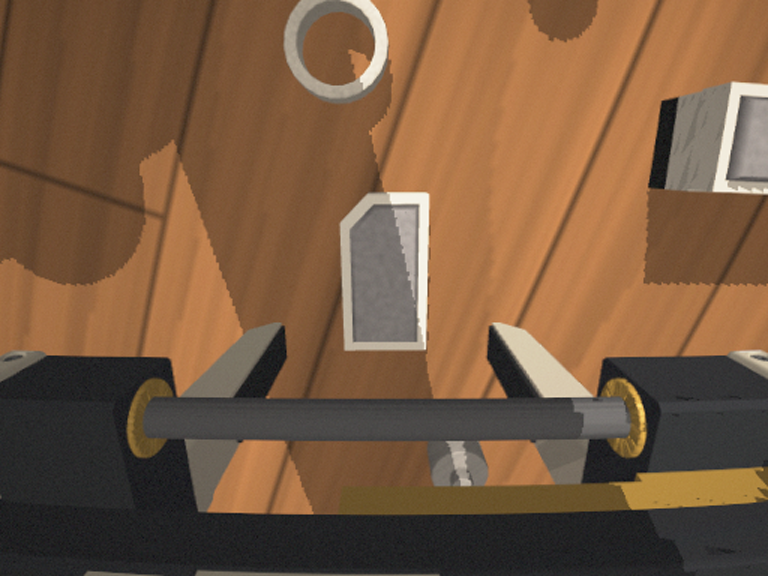

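```bash
python3 - <<'E'
from w import *
from go import plan
c=read_camera("wrist")
h=lambda l:[((x-.25)/1.5,(y-.25)/1.5) for x,y in l]
b=wfit(c,.024,h([(429,193),(370,193),(341,222),(345,350),(427,349)]),(.44,-.32,1.9))
plan(b[0],b[1],.005,np.degrees(b[2]))
E
```

```text
pose [ 443.2 -319.4] yaw 109.32 res px [[1.1, -0.0], [-1.2, 0.1], [-0.1, -0.2], [0.2, -0.1], [-0.0, 0.3]]
t=20.0 travel [-0.8, 0.3, 144.3] |144| twist [-0.0, -0.0003, -0.006] (deg -0.3); if twisted first, travel [-0.7, 0.3, 144.3]
```

```bash
python3 -m inch '{"travel":[[-0.8,0.3,20],[0,0,40],[0,0,40],[0,0,25],[0,0,15],[0,0,4],[0,0,0],[0,0,0],[0,0,0],[0,0,0]],"twist":[[0,0,0],[0,0,0],[0,0,0],[0,0,0],[0,0,0],[0,0,0],[0,0,0],[0,0,0],[0,0,0],[0,0,0]],"grip":[90,90,90,90,90,90,60,60,60,60]}' 30; python3 -m inch '{"travel":[[0,0,0],[0,0,0],[0,0,-15],[0,0,-40],[0,0,-50],[0,0,-40],[0,0,-15]],"twist":[[0,0,0],[0,0,0],[0,0,0],[0,0,0],[0,0,0],[0,0,0],[0,0,0]],"grip":[60,60,60,60,60,60,60]}' 30;  python3 -m inch '{"travel":[[0,0,0],[0,0,0],[0,0,0],[0,0,0],[0,0,0],[0,0,0],[0,0,0],[0,0,0],[0,0,0],[0,0,0]],"twist":[[0,0,0.13],[0,0,0.18],[0,0,0.18],[0,0,0.18],[0,0,0.18],[0,0,0.18],[0,0,0.18],[0,0,0.18],[0,0,0.18],[0,0,0.01]],"grip":[60,60,60,60,60,60,60,60,60,60]}';python3 go.py .5384 -.184 .168 18.6
```

```text
time: 21.25
ee_pos: [0.443, -0.3201, 0.006]
orientation: [180.0, 0.0, 109.1]
ft_force: [-1.8, 0.2, 5.5]
width: 0.0638
time: 22.12
ee_pos: [0.4434, -0.3203, 0.1681]
orientation: [179.9, 0.2, 109.1]
ft_force: [-0.4, -0.3, -2.4]
width: 0.0635
time: 23.38
ee_pos: [0.4424, -0.3195, 0.1646]
orientation: [-179.9, 0.0, 18.6]
ft_force: [-0.7, 0.2, -0.9]
width: 0.0638
t=23.4 travel [134.2, -97.7, -3.4] |166| twist [-0.0014, 0.0008, 0.0008] (deg 0.0); if twisted first, travel [134.2, -97.8, -3.4]
```

```bash
python3 -m inch '{"travel":[[15,-11,-3],[35,-25,0],[45,-33,0],[30,-22,0],[9,-6.7,0],[0,0,0]],"twist":[[0,0,0],[0,0,0],[0,0,0],[0,0,0],[0,0,0],[0,0,0]],"grip":[60,60,60,60,60,60]}';  python3 -c "
from h import *
print(bot.state()['ee_pos'],bot.state()['orientation'])
snap('wrist','f3',1.5);snap('wrist','f4',4,(190,0,330,150))"
```

```text
time: 24.12
ee_pos: [0.5387, -0.1839, 0.1683]
orientation: [-180.0, 0.0, 18.8]
ft_force: [0.2, 0.3, -1.6]
width: 0.0632
[ 0.53872626 -0.18394218  0.16833529] [-1.79994991e+02  1.65189714e-02  1.87619945e+01]
```

View pics/f3.png

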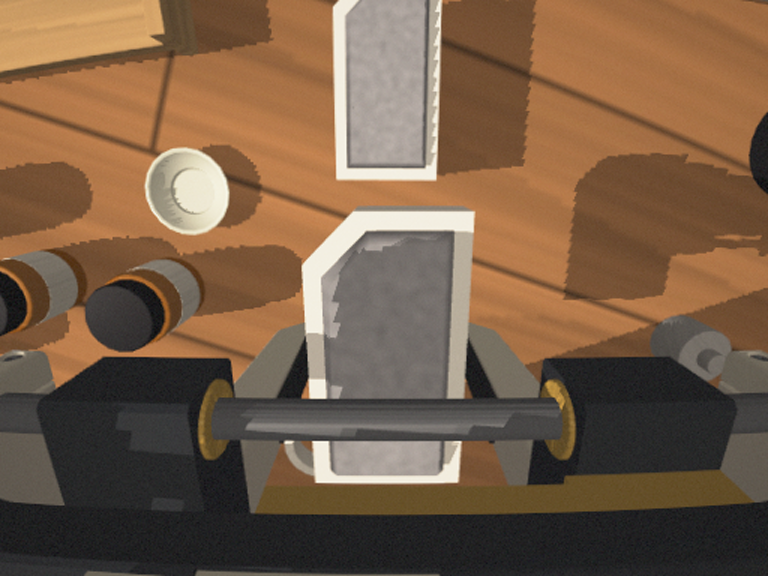

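View pics/f4.png

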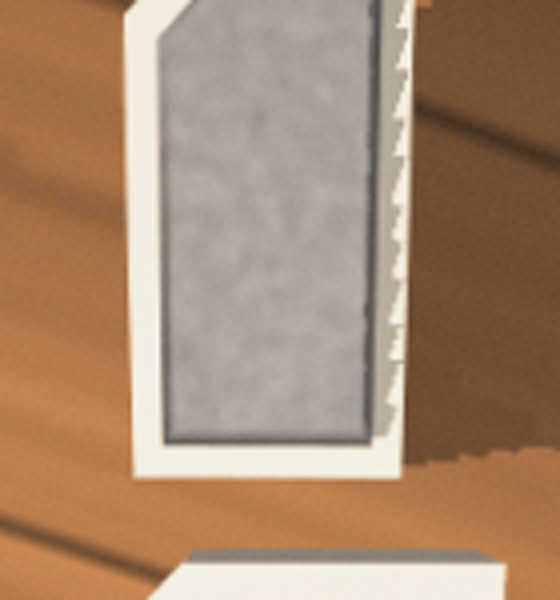

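```bash
python3 -c "
from rel import *
rel([(124,16),(134,478),(401,478)],.068,[(474,211),(355,211),(303,264),(316,483),(459,482)],.006)"
```

```text
pose [ 660.2 -142.4] yaw 18.5 res px [[-0.1, 0.0], [0.1, -0.1], [-0.0, 0.1]]
pose [ 538.3 -184.8] yaw 18.72 res px [[1.3, -0.3], [-0.4, -0.4], [-0.5, 0.3], [-0.1, 0.1], [0.1, 0.8]]
held rel tool 0.32722107108240217 -0.34359278777432484 need 129.0356133755678 -1.4109722833712945 tool to nominal 130.73487055192425 -1.3721716970722364 z 0.16841271080933887
```

```bash
python3 -m inch '{"travel":[[20,0,0],[40,-0.7,0],[42,-0.7,0],[20,0,0],[7.2,0,20],[0,0,30],[0,0,20],[0,0,9],[0,0,0]],"twist":[[0,0,0.003],[0,0,0],[0,0,0],[0,0,0],[0,0,0],[0,0,0],[0,0,0],[0,0,0],[0,0,0]],"grip":[60,60,60,60,60,60,60,60,60]}'; python3 -m inch '{"travel":[[0,0,5],[0,0,4],[0,0,3],[0,0,1],[0,0,0.7],[0,0,0],[0,0,0]],"twist":[[0,0,0],[0,0,0],[0,0,0],[0,0,0],[0,0,0],[0,0,0],[0,0,0]],"grip":[60,60,60,60,60,60,60]}'
```

```text
time: 25.4
ee_pos: [0.6605, -0.1425, 0.0891]
orientation: [-180.0, 0.0, 18.4]
ft_force: [0.0, 1.1, -1.1]
width: 0.0635
time: 26.28
ee_pos: [0.6608, -0.1423, 0.0758]
orientation: [180.0, -0.0, 18.4]
ft_force: [-0.9, -0.5, -1.2]
width: 0.064
```

```bash
python3 -m inch '{"travel":[[0,0,1.5],[0,0,0],[0,0,0],[0,0,0],[0,0,0],[0,0,-15],[0,0,-35],[0,0,-30],[0,0,-10],[0,0,0]],"twist":[[0,0,0],[0,0,0],[0,0,0],[0,0,0],[0,0,0],[0,0,0],[0,0,0],[0,0,0],[0,0,0],[0,0,0]],"grip":[60,60,85,85,85,85,85,85,85,85]}'; python3 go.py .457 -.014 .15 113.5; python3 -c "
from h import *
snap('side','g1',1.55);snap('wrist','g2',1.5)"
```

```text
time: 27.52
ee_pos: [0.6608, -0.1423, 0.1646]
orientation: [180.0, -0.0, 18.4]
ft_force: [0.6, -0.0, -0.1]
width: 0.085
t=27.5 travel [-152.8, -186.2, 14.4] |241| twist [0.0009, -0.0001, -1.6591] (deg -95.1); if twisted first, travel [198.9, -135.8, 14.6]
```

View pics/g1.png

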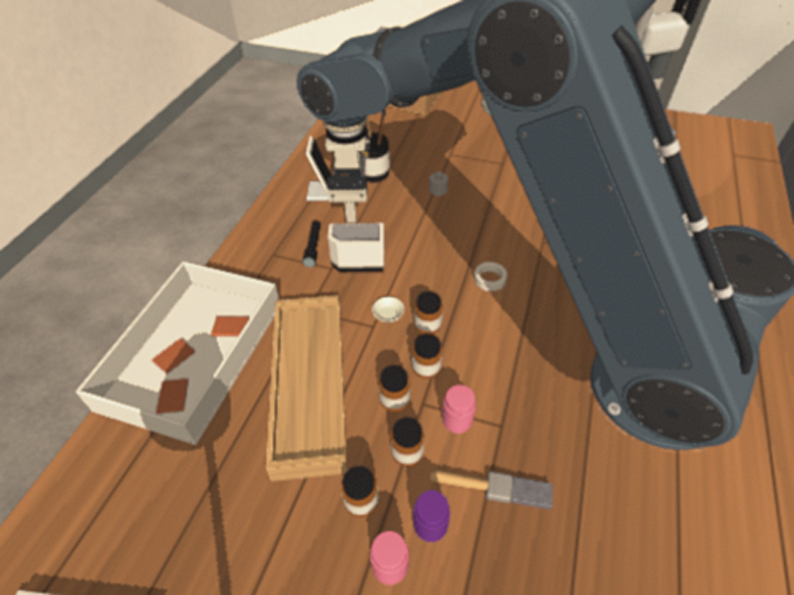

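View pics/g2.png

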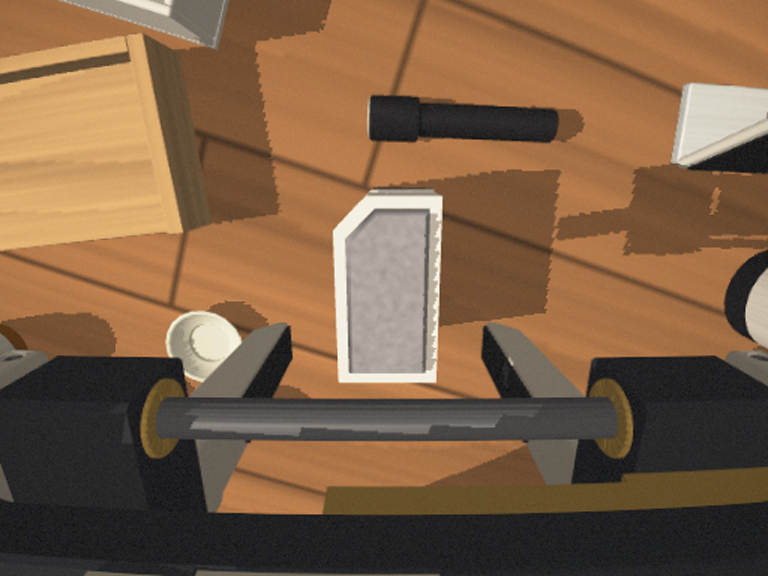

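```bash
python3 - <<'E'
from w import *
c=read_camera("wrist")
h=lambda l:[((x-.25)/1.5,(y-.25)/1.5) for x,y in l]
wfit(c,.092,h([(442,197),(367,196),(333,231),(339,382),(436,382)]),(.66,-.14,.3))
E
python3 -m inch '{"travel":[[-15,-18,0],[-30,-37,0],[-35,-43,0],[-35,-43,0],[-25,-30,0],[-12,-15,0]],"twist":[[0,0,0],[0,0,0],[0,0,0],[0,0,0],[0,0,0],[0,0,0]],"grip":[80,80,80,80,80,80]}'; python3 -m inch '{"travel":[[0,0,0],[0,0,0],[0,0,0],[0,0,0],[0,0,0],[0,0,0],[0,0,0],[0,0,0],[0,0,0],[0,0,0]],"twist":[[0,0,-0.15],[0,0,-0.18],[0,0,-0.18],[0,0,-0.18],[0,0,-0.18],[0,0,-0.18],[0,0,-0.18],[0,0,-0.18],[0,0,-0.17],[0,0,-0.08]],"grip":[80,80,80,80,80,80,80,80,80,80]}';python3 go.py .457 -.014 .15 113.5; python3 -c "
from h import *
snap('wrist','h1',1.5)"
```

```text
pose [ 660.3 -141.9] yaw 18.57 res px [[0.6, -0.7], [-0.4, -0.0], [-0.1, -0.2], [-0.3, 0.7], [0.2, 0.7]]
time: 28.42
ee_pos: [0.4557, -0.0129, 0.1636]
orientation: [-180.0, 0.1, 18.5]
ft_force: [0.6, -0.9, 0.4]
width: 0.0797
time: 29.68
ee_pos: [0.4573, -0.0138, 0.1635]
orientation: [-179.9, -0.0, 113.8]
ft_force: [1.0, -0.7, -0.6]
width: 0.0802
t=29.7 travel [-0.1, -0.3, 13.5] |13| twist [-0.0013, -0.0008, 0.0048] (deg 0.3); if twisted first, travel [-0.1, -0.3, 13.5]
```

View pics/h1.png

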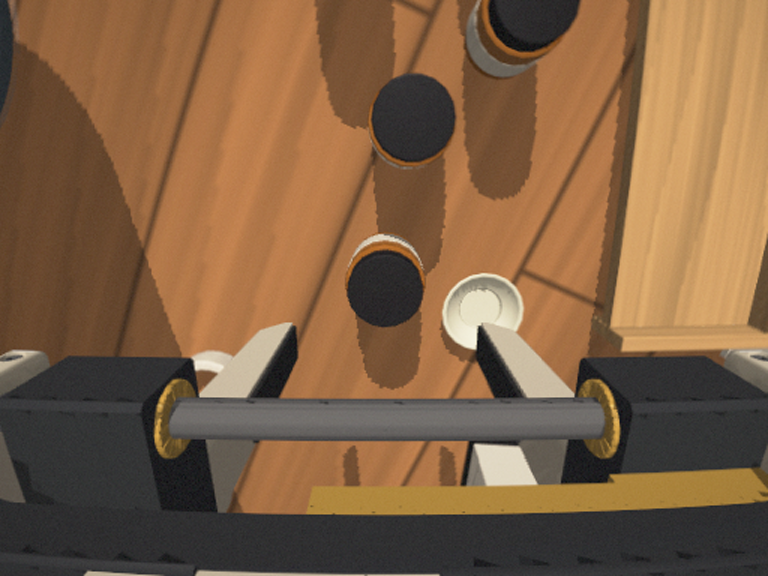

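```bash
python3 - <<'E'
from w import *
from go import plan
c=read_camera("wrist")
f=lambda p,z:at(c,((p[0]-.25)/1.5,(p[1]-.25)/1.5),z)[:2]
a=f((385,288),.08);print(a,f((413,119),.08),"cheek",f((622,350),.05),f((610,329),.05),"front",f((648,0),.03),f((611,310),.03))
plan(*a,.03,113.5)
E
```

```text
[ 0.45643231 -0.0124464 ] [0.42985132 0.08745697] cheek [0.6459594  0.00813962] [0.62769138 0.01901368] front [0.54222049 0.23116809] [0.63387466 0.03064228]
t=29.8 travel [1.5, -0.1, 133.6] |133| twist [-0.0012, -0.0007, 0.0018] (deg 0.1); if twisted first, travel [1.6, -0.3, 133.6]
```

```bash
python3 -m inch '{"travel":[[1.5,0,20],[0,0,40],[0,0,40],[0,0,22],[0,0,11],[0,0,0],[0,0,0],[0,0,0],[0,0,0],[0,0,0]],"twist":[[0,0,0],[0,0,0],[0,0,0],[0,0,0],[0,0,0],[0,0,0],[0,0,0],[0,0,0],[0,0,0],[0,0,0]],"grip":[80,80,80,80,80,50,50,50,50,50]}' 30; python3 -m inch '{"travel":[[0,0,0],[0,0,-15],[0,0,-40],[0,0,-30],[0,0,-10]],"twist":[[0,0,0],[0,0,0],[0,0,0],[0,0,0],[0,0,0]],"grip":[50,50,50,50,50]}' 30;  python3 go.py .6785 .0778 .125 113.5
```

```text
time: 31.02
ee_pos: [0.4575, -0.0126, 0.0319]
orientation: [180.0, 0.0, 113.5]
ft_force: [-2.8, -0.1, 7.9]
width: 0.0557
time: 31.65
ee_pos: [0.4578, -0.0126, 0.1283]
orientation: [179.8, 0.1, 113.5]
ft_force: [-0.8, -0.3, -2.3]
width: 0.0557
t=31.6 travel [-5.3, 238.4, 4.0] |238| twist [0.0028, 0.0016, 0.0009] (deg 0.0); if twisted first, travel [-5.1, 238.4, 3.3]
```

```bash
python3 -m inch '{"travel":[[0,20,0],[-1,40,0],[-1,50,0],[-1,50,0],[-1,45,0],[-1,23,0],[0,10,0],[0,0,0]],"twist":[[0,0,0],[0,0,0],[0,0,0],[0,0,0],[0,0,0],[0,0,0],[0,0,0],[0,0,0]],"grip":[50,50,50,50,50,50,50,50]}';python3 -c "
from h import *
print(bot.state()['ee_pos'],bot.state()['width'])
snap('wrist','i1',1.5)"
```

```text
time: 32.65
ee_pos: [0.6768, 0.078, 0.1255]
orientation: [-179.9, -0.0, 113.6]
ft_force: [-0.7, -0.2, -1.9]
width: 0.0556
[0.67681263 0.07795908 0.12553633] 0.055558917611234125
```

View pics/i1.png

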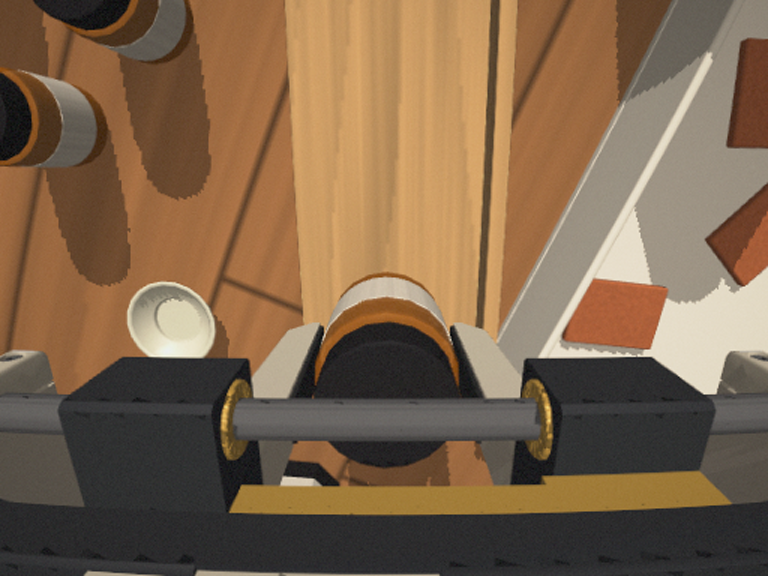

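```bash
python3 - <<'E'
from w import *
c=read_camera("wrist")
f=lambda p,z:at(c,((p[0]-.25)/1.5,(p[1]-.25)/1.5),z)[:2]
s=bot.state();X=np.array([np.cos(np.radians(23.55)),np.sin(np.radians(23.55))])
for n,p,z in(("front",(287,0),.03),("front",(301,260),.03),("backboard",(484,30),.03),("backboard",(478,250),.03),("ledgetopout",(517,0),.05),("ledgetopout",(507,200),.05),("ledgetopin",(496,30),.05),("tcp",None,0)):
    q=f(p,z) if p else s['ee_pos'][:2]
    print(n,q,"proj",((q-[.629,.1915])@X*1e3).round(1),((q-[.629,.1915])@[-X[1],X[0]]*1e3).round(1))
E
```

```text
front [0.55586555 0.21197931] proj -58.9 48.0
front [0.61837137 0.07121072] proj -57.8 -106.0
backboard [0.66736317 0.24308799] proj 55.8 32.0
backboard [0.72277455 0.12420689] proj 59.1 -99.2
ledgetopout [0.67545711 0.25645766] proj 68.5 41.0
ledgetopout [0.71923204 0.15961406] proj 70.0 -65.3
ledgetopin [0.671802  0.2383589] proj 58.0 25.9
tcp [0.67649151 0.07763849] proj -2.0 -123.4
```

```bash
python3 -m inch '{"travel":[[0,2,10],[0,0,20],[0,0,17],[0,0,8],[0,0,4],[0,0,2.5],[0,0,1],[0,0,0],[0,0,0]],"twist":[[0,0,0],[0,0,0],[0,0,0],[0,0,0],[0,0,0],[0,0,0],[0,0,0],[0,0,0],[0,0,0]],"grip":[50,50,50,50,50,50,50,50,50]}'
```

```text
time: 33.88
ee_pos: [0.6793, 0.0788, 0.064]
orientation: [180.0, 0.0, 113.5]
ft_force: [0.3, -0.4, -2.5]
width: 0.0556
```

```bash
python3 -m inch '{"travel":[[0,0,1],[0,0,1],[0,0,0],[0,0,0]],"twist":[[0,0,0],[0,0,0],[0,0,0],[0,0,0]],"grip":[50,50,50,50]}';python3 -m inch '{"travel":[[0,0,0],[0,0,0],[0,0,0],[0,0,-15],[0,0,-40],[0,0,-40],[0,0,-15]],"twist":[[0,0,0],[0,0,0],[0,0,0],[0,0,0],[0,0,0],[0,0,0],[0,0,0]],"grip":[68,68,68,68,68,80,80]}';python3 go.py .43 .0875 .16 113.5;python3 -c "
from h import *
snap('side','j1',1.55)"
```

```text
time: 34.38
ee_pos: [0.6792, 0.0788, 0.062]
orientation: [180.0, 0.0, 113.5]
ft_force: [-2.0, 0.1, 3.7]
width: 0.0556
time: 35.25
ee_pos: [0.6802, 0.0789, 0.1752]
orientation: [179.8, 0.1, 113.6]
ft_force: [-0.5, 0.6, -0.4]
width: 0.0793
t=35.2 travel [107.9, -226.0, 14.1] |250| twist [0.0042, 0.0016, 0.0009] (deg 0.1); if twisted first, travel [107.7, -226.0, 15.2]
```

View pics/j1.png

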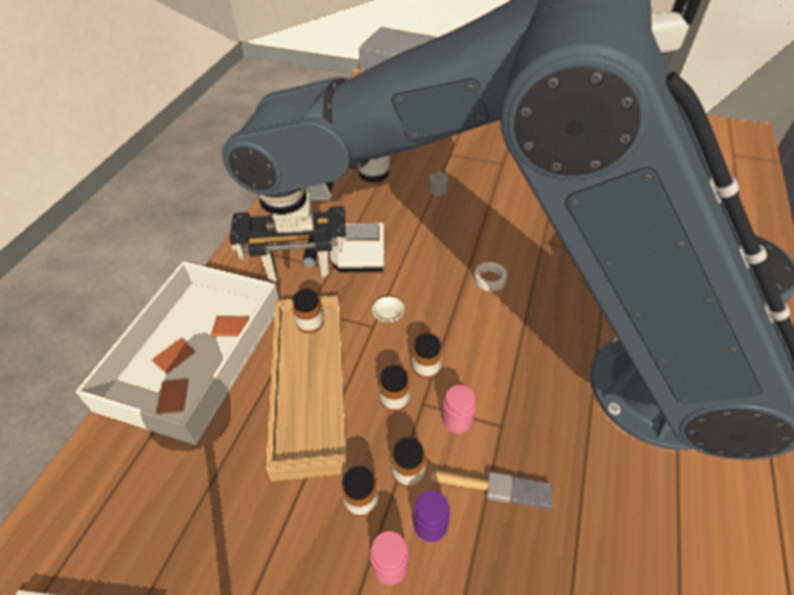

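```bash
python3 -m inch '{"travel":[[9,-19,0],[17,-36,0],[21,-44,0],[22,-46,0],[19,-40,0],[13,-27,8],[7,-14,6]],"twist":[[0,0,0],[0,0,0],[0,0,0],[0,0,0],[0,0,0],[0,0,0],[0,0,0]],"grip":[80,80,80,80,80,80,80]}'; python3 -c "
from h import *
from go import plan
plan(.43,.0875,.16,113.5)
snap('wrist','k1',1.5)"
```

```text
time: 36.17
ee_pos: [0.4268, 0.0875, 0.1568]
orientation: [-179.9, -0.0, 113.6]
ft_force: [1.1, 0.1, -1.0]
width: 0.0798
t=36.2 travel [-1.3, 2.9, -3.2] |4| twist [-0.0017, -0.0006, 0.0011] (deg 0.1); if twisted first, travel [-1.3, 3.0, -3.2]
```

View pics/k1.png

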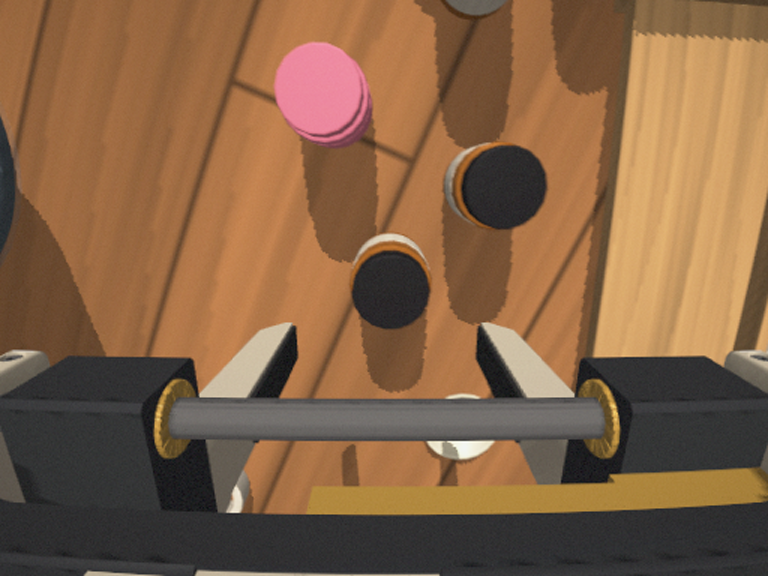

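```bash
cat > jar.py <<'E'
from w import *
from go import plan
def jar(p,others=(),z=.032):
    c=read_camera("wrist")
    f=lambda p,z:at(c,((p[0]-.25)/1.5,(p[1]-.25)/1.5),z)[:2]
    a=f(p,.08);print(a.round(4),[f(o,.08).round(4).tolist() for o in others])
    plan(*a,z,113.5)
E
python3 -c "
from jar import *
jar((391,288),[(504,186)])"
```

```text
[0.4269 0.0924] [[0.4624, 0.1759]]
t=36.3 travel [4.3, 2.3, 124.7] |124| twist [-0.0026, -0.0009, 0.0012] (deg 0.1); if twisted first, travel [4.5, 1.9, 124.7]
```

```bash
python3 -c "
from jar import *
snap('wrist','k2',4,(200,140,340,260))
print(bot.state()['ee_pos'])
jar((391,288),[(504,186)])"
```

```text
[0.42826664 0.08751334 0.15722295]
[0.4302 0.092 ] [[0.466, 0.176]]
t=36.4 travel [3.7, 2.8, 125.6] |125| twist [-0.0002, -0.0, 0.001] (deg 0.1); if twisted first, travel [3.7, 2.8, 125.6]
```

View pics/k2.png

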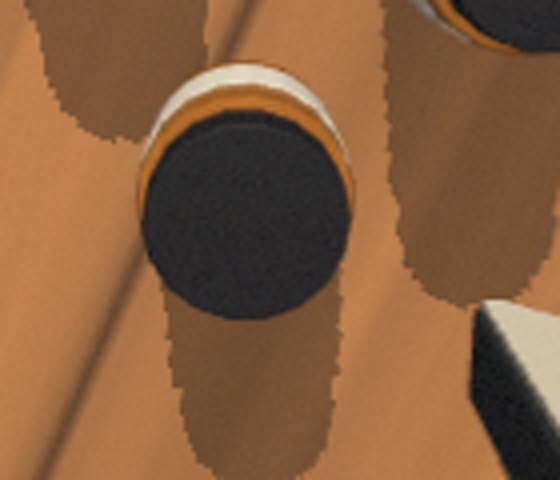

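```bash
python3 -c "
from jar import *
jar((392,293),[(504,188)])"
python3 -m inch '{"travel":[[1,3,20],[0,0,40],[0,0,38],[0,0,18],[0,0,9],[0,0,0],[0,0,0],[0,0,0],[0,0,0],[0,0,0]],"twist":[[0,0,0],[0,0,0],[0,0,0],[0,0,0],[0,0,0],[0,0,0],[0,0,0],[0,0,0],[0,0,0],[0,0,0]],"grip":[80,80,80,80,80,50,50,50,50,50]}' 30; python3 -m inch '{"travel":[[0,0,0],[0,0,-15],[0,0,-40],[0,0,-35],[0,0,-10]],"twist":[[0,0,0],[0,0,0],[0,0,0],[0,0,0],[0,0,0]],"grip":[50,50,50,50,50]}' 30;  python3 -c "
from go import plan
for k in(-62,0,62,124):
    import numpy as np
    a=np.radians(23.55);plan(.6295-k/1e3*np.sin(a),.1915+k/1e3*np.cos(a),.0625,113.5)"
```

```text
[0.433  0.0892] [[0.4675, 0.175]]
t=36.4 travel [0.2, 3.9, 125.7] |125| twist [0.0002, 0.0, 0.0008] (deg 0.0); if twisted first, travel [0.2, 3.9, 125.7]
time: 37.67
ee_pos: [0.4314, 0.0897, 0.0333]
orientation: [180.0, 0.0, 113.6]
ft_force: [-2.8, -0.1, 6.6]
width: 0.0555
time: 38.3
ee_pos: [0.432, 0.0897, 0.135]
orientation: [179.8, 0.1, 113.5]
ft_force: [0.5, -0.6, -2.8]
width: 0.0554
t=38.3 travel [-47.5, 221.4, 73.3] |238| twist [0.0037, 0.0011, 0.0009] (deg 0.0); if twisted first, travel [-47.4, 221.7, 72.5]
t=38.3 travel [14.5, 221.4, 73.3] |233| twist [0.0037, 0.0011, 0.0009] (deg 0.0); if twisted first, travel [14.6, 221.7, 72.5]
t=38.3 travel [76.5, 221.4, 73.2] |245| twist [0.0037, 0.0011, 0.0009] (deg 0.0); if twisted first, travel [76.6, 221.6, 72.5]
t=38.3 travel [138.5, 221.4, 73.1] |271| twist [0.0037, 0.0011, 0.0009] (deg 0.0); if twisted first, travel [138.6, 221.6, 72.5]
```

```bash
python3 -m inch '{"travel":[[-10,15,0],[-19,40,0],[-18,50,0],[0,50,0],[0,40,0],[0,18,0],[0,8,0],[0,0,0]],"twist":[[0,0,0],[0,0,0],[0,0,0],[0,0,0],[0,0,0],[0,0,0],[0,0,0],[0,0,0]],"grip":[50,50,50,50,50,50,50,50]}'; python3 -m inch '{"travel":[[0,0,10],[0,0,25],[0,0,20],[0,0,8],[0,0,3.5],[0,0,2],[0,0,1],[0,0,0],[0,0,0]],"twist":[[0,0,0],[0,0,0],[0,0,0],[0,0,0],[0,0,0],[0,0,0],[0,0,0],[0,0,0],[0,0,0]],"grip":[50,50,50,50,50,50,50,50,50]}'; python3 go.py .654 .1347 .0635 113.5
```

```text
time: 39.3
ee_pos: [0.6521, 0.1347, 0.132]
orientation: [-179.9, -0.0, 113.6]
ft_force: [-0.7, 0.9, -2.6]
width: 0.0552
time: 40.42
ee_pos: [0.6527, 0.1349, 0.0635]
orientation: [180.0, 0.0, 113.5]
ft_force: [0.2, -0.4, -2.0]
width: 0.0556
t=40.4 travel [-0.7, 1.2, 0.0] |1| twist [0.0004, 0.0001, 0.0008] (deg 0.0); if twisted first, travel [-0.7, 1.2, 0.0]
```

```bash
python3 -m inch '{"travel":[[0,1,0.7],[0,0,0.7],[0,0,0],[0,0,0]],"twist":[[0,0,0],[0,0,0],[0,0,0],[0,0,0]],"grip":[50,50,50,50]}';python3 -m inch '{"travel":[[0,0,0],[0,0,0],[0,0,0],[0,0,-15],[0,0,-40],[0,0,-35],[0,0,-12]],"twist":[[0,0,0],[0,0,0],[0,0,0],[0,0,0],[0,0,0],[0,0,0],[0,0,0]],"grip":[68,68,68,68,68,80,80]}';python3 go.py .4675 .174 .155 113.5
```

```text
time: 40.92
ee_pos: [0.6533, 0.1351, 0.0634]
orientation: [-180.0, 0.0, 113.6]
ft_force: [-7.4, -2.0, 13.2]
width: 0.0555
time: 41.8
ee_pos: [0.6544, 0.1354, 0.1669]
orientation: [179.8, 0.1, 113.5]
ft_force: [-0.3, -0.1, -0.1]
width: 0.0795
t=41.8 travel [110.1, -156.0, 11.1] |191| twist [0.004, 0.0011, 0.0009] (deg 0.0); if twisted first, travel [109.9, -156.0, 11.9]
```

```bash
python3 -m inch '{"travel":[[11,-16,0],[22,-31,0],[27,-38,0],[26,-37,0],[16,-22,6],[8,-12,6],[0,0,0],[0,0,0]],"twist":[[0,0,0],[0,0,0],[0,0,0],[0,0,0],[0,0,0],[0,0,0],[0,0,0],[0,0,0]],"grip":[80,80,80,80,80,80,80,80]}'; python3 -c "
from h import *
from go import plan
plan(.4675,.174,.16,113.5)
snap('wrist','l1',1.5)"
```

```text
time: 42.8
ee_pos: [0.4675, 0.1737, 0.1519]
orientation: [180.0, 0.0, 113.5]
ft_force: [-0.4, -0.1, 0.2]
width: 0.0799
t=42.8 travel [0.3, 0.2, -8.1] |8| twist [0.0005, 0.0001, 0.0006] (deg 0.0); if twisted first, travel [0.3, 0.2, -8.1]
```

View pics/l1.png

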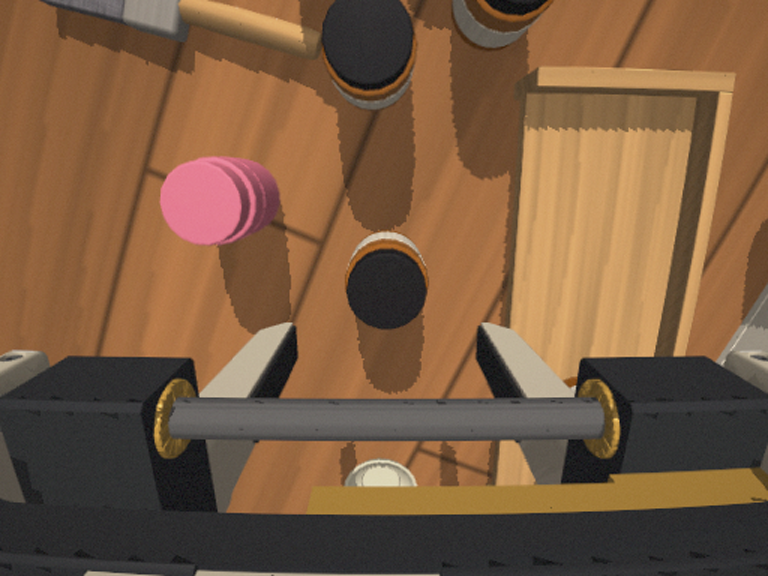

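```bash
python3 -c "
from jar import *
jar((387,291),[(368,42),(515,-8)])"
```

```text
[0.4674 0.1768] [[0.4027, 0.2996], [0.4634, 0.3536]]
t=42.9 travel [3.0, 1.2, 119.9] |119| twist [0.0004, 0.0001, 0.0003] (deg 0.0); if twisted first, travel [3.0, 1.3, 119.9]
```

```bash
python3 -m inch '{"travel":[[2,1,20],[0,0,40],[0,0,34],[0,0,17],[0,0,8],[0,0,0],[0,0,0],[0,0,0],[0,0,0],[0,0,0]],"twist":[[0,0,0],[0,0,0],[0,0,0],[0,0,0],[0,0,0],[0,0,0],[0,0,0],[0,0,0],[0,0,0],[0,0,0]],"grip":[80,80,80,80,80,50,50,50,50,50]}' 30; python3 -m inch '{"travel":[[0,0,0],[0,0,-15],[0,0,-40],[0,0,-35],[0,0,-10]],"twist":[[0,0,0],[0,0,0],[0,0,0],[0,0,0],[0,0,0]],"grip":[50,50,50,50,50]}' 30;  python3 go.py .6295 .1915 .0635 113.5
```

```text
time: 44.15
ee_pos: [0.467, 0.1761, 0.0336]
orientation: [179.9, 0.0, 113.5]
ft_force: [-1.8, -0.6, 7.2]
width: 0.0553
time: 44.78
ee_pos: [0.4674, 0.1762, 0.1351]
orientation: [179.8, 0.0, 113.6]
ft_force: [0.4, 0.2, -4.6]
width: 0.0559
t=44.8 travel [-50.8, 154.5, 72.2] |177| twist [0.0035, 0.0005, 0.0009] (deg 0.1); if twisted first, travel [-50.6, 154.8, 71.6]
```

```bash
python3 -m inch '{"travel":[[-10,12,0],[-20,30,0],[-20,40,0],[-1,40,0],[0,22,0],[0,10,0],[0,1.5,0],[0,0,0]],"twist":[[0,0,0],[0,0,0],[0,0,0],[0,0,0],[0,0,0],[0,0,0],[0,0,0],[0,0,0]],"grip":[50,50,50,50,50,50,50,50]}'; python3 -m inch '{"travel":[[0,0,10],[0,0,25],[0,0,20],[0,0,8],[0,0,3.5],[0,0,2],[0,0,1],[0,0,0],[0,0,0]],"twist":[[0,0,0],[0,0,0],[0,0,0],[0,0,0],[0,0,0],[0,0,0],[0,0,0],[0,0,0],[0,0,0]],"grip":[50,50,50,50,50,50,50,50,50]}'; python3 go.py .6295 .1915 .0637 113.5
```

```text
time: 45.78
ee_pos: [0.629, 0.1911, 0.1324]
orientation: [-179.9, -0.0, 113.5]
ft_force: [-0.5, 0.3, -2.5]
width: 0.0554
time: 46.9
ee_pos: [0.6297, 0.1914, 0.0636]
orientation: [180.0, 0.0, 113.5]
ft_force: [-0.3, -0.3, -2.0]
width: 0.0551
t=46.9 travel [0.2, -0.1, -0.1] |0| twist [0.0004, 0.0001, 0.0008] (deg 0.0); if twisted first, travel [0.2, -0.1, -0.1]
```

```bash
python3 -m inch '{"travel":[[0,0,0.7],[0,0,0],[0,0,0]],"twist":[[0,0,0],[0,0,0],[0,0,0]],"grip":[50,50,50]}';python3 -m inch '{"travel":[[0,0,0],[0,0,0],[0,0,0],[0,0,-15],[0,0,-40],[0,0,-35],[0,0,-12]],"twist":[[0,0,0],[0,0,0],[0,0,0],[0,0,0],[0,0,0],[0,0,0],[0,0,0]],"grip":[68,68,68,68,68,80,80]}';python3 go.py .462 .3655 .155 113.5
```

```text
time: 47.28
ee_pos: [0.6297, 0.1914, 0.0636]
orientation: [180.0, 0.0, 113.5]
ft_force: [-3.8, -0.7, 6.3]
width: 0.0554
time: 48.15
ee_pos: [0.6305, 0.1916, 0.1677]
orientation: [179.8, 0.0, 113.5]
ft_force: [-1.0, -0.7, 0.0]
width: 0.0792
t=48.1 travel [226.7, -85.0, 12.2] |242| twist [0.004, 0.0007, 0.0008] (deg 0.0); if twisted first, travel [226.7, -85.2, 12.7]
```

```bash
python3 -m inch '{"travel":[[22,-8,0],[38,-14,0],[48,-18,0],[48,-18,0],[40,-15,6],[22,-8,6],[6,-4,0],[0,0,0],[0,0,0]],"twist":[[0,0,0],[0,0,0],[0,0,0],[0,0,0],[0,0,0],[0,0,0],[0,0,0],[0,0,0],[0,0,0]],"grip":[80,80,80,80,80,80,80,80,80]}'; python3 -c "
from h import *
from go import plan
plan(.462,.3655,.16,113.5)
snap('wrist','m1',1.5)"
```

```text
time: 49.28
ee_pos: [0.4626, 0.3622, 0.1526]
orientation: [180.0, 0.0, 113.5]
ft_force: [-0.3, -0.3, 0.2]
width: 0.0798
t=49.3 travel [3.3, 0.8, -7.4] |8| twist [0.0, 0.0001, 0.0] (deg 0.0); if twisted first, travel [3.3, 0.8, -7.4]
```

View pics/m1.png

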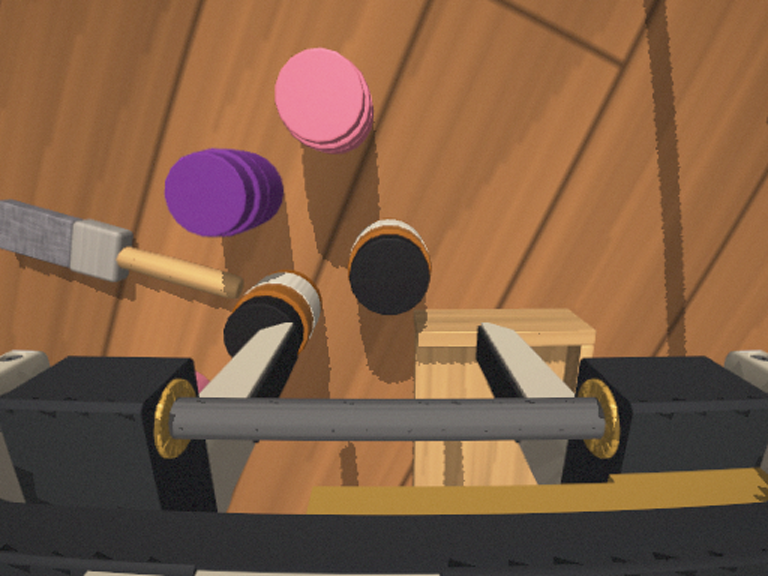

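```bash
python3 -c "
from jar import *
jar((390,278),[(265,335)])"
```

```text
[0.461  0.3735] [[0.403, 0.3072]]
t=49.4 travel [11.0, 2.9, 120.7] |121| twist [0.0001, 0.0, -0.0002] (deg -0.0); if twisted first, travel [11.0, 3.0, 120.7]
```

```bash
python3 -m inch '{"travel":[[9,2.5,15],[0,0,40],[0,0,39],[0,0,17],[0,0,8],[0,0,0],[0,0,0],[0,0,0],[0,0,0],[0,0,0]],"twist":[[0,0,0],[0,0,0],[0,0,0],[0,0,0],[0,0,0],[0,0,0],[0,0,0],[0,0,0],[0,0,0],[0,0,0]],"grip":[80,80,80,80,80,50,50,50,50,50]}' 30; python3 -m inch '{"travel":[[0,0,0],[0,0,-15],[0,0,-40],[0,0,-35],[0,0,-10]],"twist":[[0,0,0],[0,0,0],[0,0,0],[0,0,0],[0,0,0]],"grip":[50,50,50,50,50]}' 30;  python3 go.py .6047 .2483 .0635 113.5
```

```text
time: 50.62
ee_pos: [0.4612, 0.3723, 0.0345]
orientation: [179.9, -0.0, 113.5]
ft_force: [-0.6, -0.2, 6.0]
width: 0.056
time: 51.25
ee_pos: [0.4616, 0.3725, 0.1362]
orientation: [179.8, -0.0, 113.6]
ft_force: [-0.7, -0.2, -1.5]
width: 0.0554
t=51.2 travel [-171.1, 81.3, 72.9] |202| twist [0.0037, -0.0007, 0.0009] (deg 0.1); if twisted first, travel [-171.0, 81.7, 72.7]
```

```bash
python3 -m inch '{"travel":[[-17,9,0],[-34,17,0],[-42,20,0],[-42,20,0],[-25,11,0],[-10,4.5,0],[-1,0,0],[0,0,0]],"twist":[[0,0,0],[0,0,0],[0,0,0],[0,0,0],[0,0,0],[0,0,0],[0,0,0],[0,0,0]],"grip":[50,50,50,50,50,50,50,50]}'; python3 -m inch '{"travel":[[0,0,10],[0,0,25],[0,0,20],[0,0,8],[0,0,3.5],[0,0,2],[0,0,1],[0,0,0],[0,0,0]],"twist":[[0,0,0],[0,0,0],[0,0,0],[0,0,0],[0,0,0],[0,0,0],[0,0,0],[0,0,0],[0,0,0]],"grip":[50,50,50,50,50,50,50,50,50]}'; python3 go.py .6047 .2483 .0645 113.5
```

```text
time: 52.25
ee_pos: [0.6031, 0.2483, 0.1333]
orientation: [-180.0, -0.0, 113.6]
ft_force: [1.6, 0.9, -2.1]
width: 0.0557
time: 53.38
ee_pos: [0.6041, 0.2478, 0.0646]
orientation: [180.0, 0.0, 113.6]
ft_force: [-0.2, -1.2, 0.6]
width: 0.0558
t=53.4 travel [0.2, 0.7, 0.1] |0| twist [0.0008, 0.0001, 0.0009] (deg 0.1); if twisted first, travel [0.2, 0.7, 0.1]
```

Seated; release and go to the last jar (knocked one, ≈(0.404, 0.303)).

```bash
python3 -m inch '{"travel":[[0,0,0.3],[0,0,0],[0,0,0],[0,0,0],[0,0,-15],[0,0,-40],[0,0,-35],[0,0,-12]],"twist":[[0,0,0],[0,0,0],[0,0,0],[0,0,0],[0,0,0],[0,0,0],[0,0,0],[0,0,0]],"grip":[50,68,68,68,68,68,80,80]}';python3 go.py .404 .299 .155 113.5;  python3 -c "
from h import *
snap('side','n1',4,(180,180,340,325))"
```

```text
time: 54.38
ee_pos: [0.6048, 0.2481, 0.1689]
orientation: [179.8, 0.0, 113.5]
ft_force: [-1.1, -0.5, -0.9]
width: 0.0793
t=54.4 travel [126.8, -163.8, 13.2] |207| twist [0.004, 0.0003, 0.0009] (deg 0.0); if twisted first, travel [126.7, -163.8, 13.9]
```

View pics/n1.png

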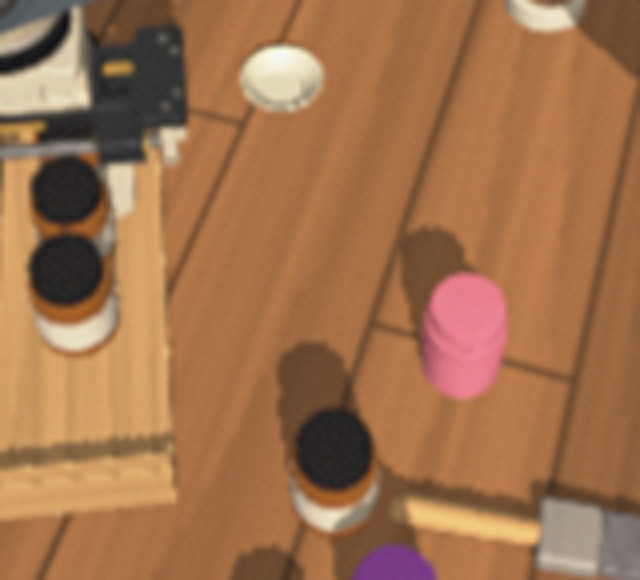

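```bash
python3 -c "
from h import *
from go import plan
c=read_camera('side')
a=at(c,(334/4+180-.4,440/4+180-.4),.08);print(a,'brush tip',at(c,(400/4+180,510/4+180),.01))
plan(a[0],a[1],.155,113.5)"
```

```text
[0.4013671  0.29995981 0.08      ] brush tip [0.35435424 0.3018992  0.01      ]
t=54.5 travel [128.8, -165.2, 11.7] |209| twist [0.0021, 0.0002, 0.0008] (deg 0.0); if twisted first, travel [128.6, -165.3, 12.1]
```

```bash
python3 -m inch '{"travel":[[13,-16,0],[24,-31,0],[30,-39,0],[30,-39,0],[20,-26,6],[8,-10,6],[2,-3,0],[0,0,0],[0,0,0]],"twist":[[0,0,0],[0,0,0],[0,0,0],[0,0,0],[0,0,0],[0,0,0],[0,0,0],[0,0,0],[0,0,0]],"grip":[80,80,80,80,80,80,80,80,80]}'; python3 -c "
from h import *
from go import plan
plan(.4014,.3,.16,113.5)
snap('wrist','o1',1.5)"
```

```text
time: 55.6
ee_pos: [0.4036, 0.2986, 0.1539]
orientation: [180.0, -0.0, 113.5]
ft_force: [0.1, 0.2, -1.0]
width: 0.0798
t=55.6 travel [2.2, -1.5, -6.1] |6| twist [0.0004, -0.0, 0.0001] (deg 0.0); if twisted first, travel [2.2, -1.5, -6.1]
```

View pics/o1.png

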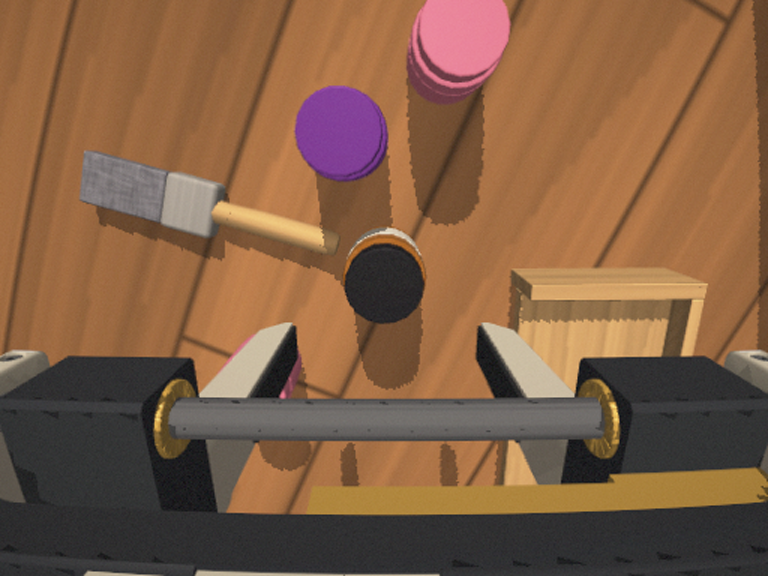

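```bash
python3 -c "
from jar import *
jar((385,286),z=.036)
c=read_camera('wrist');print(at(c,(337/1.5,243/1.5),.012))"
```

```text
[0.4012 0.3037] []
t=55.7 travel [5.6, 0.0, 117.9] |117| twist [0.0002, -0.0, 0.0002] (deg 0.0); if twisted first, travel [5.6, 0.0, 117.9]
[0.36128372 0.30247106 0.012     ]
```

```bash
python3 -m inch '{"travel":[[4,0,15],[0,0,40],[0,0,38],[0,0,16],[0,0,8],[0,0,0],[0,0,0],[0,0,0],[0,0,0],[0,0,0]],"twist":[[0,0,0],[0,0,0],[0,0,0],[0,0,0],[0,0,0],[0,0,0],[0,0,0],[0,0,0],[0,0,0],[0,0,0]],"grip":[74,74,74,74,74,50,50,50,50,50]}' 30; python3 -m inch '{"travel":[[0,0,0],[0,0,-15],[0,0,-40],[0,0,-35],[0,0,-10]],"twist":[[0,0,0],[0,0,0],[0,0,0],[0,0,0],[0,0,0]],"grip":[50,50,50,50,50]}' 30;  python3 go.py .58 .3052 .067 113.5
```

```text
time: 57.0
ee_pos: [0.4015, 0.3026, 0.0377]
orientation: [179.9, -0.0, 113.6]
ft_force: [-1.3, -0.9, 6.6]
width: 0.0554
time: 57.62
ee_pos: [0.4019, 0.3028, 0.1392]
orientation: [179.8, -0.0, 113.5]
ft_force: [1.2, 0.6, -4.2]
width: 0.0553
t=57.6 travel [-69.0, 163.9, 72.8] |192| twist [0.0038, -0.0006, 0.0009] (deg 0.0); if twisted first, travel [-68.8, 164.2, 72.2]
```

```bash
python3 -m inch '{"travel":[[-7,16,0],[-14,33,0],[-17,40,0],[-16,40,0],[-10,23,0],[-4,10,0],[-1,1.5,0],[0,0,0]],"twist":[[0,0,0],[0,0,0],[0,0,0],[0,0,0],[0,0,0],[0,0,0],[0,0,0],[0,0,0]],"grip":[50,50,50,50,50,50,50,50]}'; python3 -m inch '{"travel":[[0,0,10],[0,0,25],[0,0,20],[0,0,8],[0,0,3.5],[0,0,2],[0,0,1],[0,0,0],[0,0,0]],"twist":[[0,0,0],[0,0,0],[0,0,0],[0,0,0],[0,0,0],[0,0,0],[0,0,0],[0,0,0],[0,0,0]],"grip":[50,50,50,50,50,50,50,50,50]}'; python3 go.py .58 .3052 .0677 113.5
```

```text
time: 58.62
ee_pos: [0.5779, 0.3044, 0.1364]
orientation: [-179.9, -0.0, 113.6]
ft_force: [-0.1, -0.2, -3.2]
width: 0.0554
time: 59.75
ee_pos: [0.5789, 0.3045, 0.0678]
orientation: [180.0, -0.0, 113.5]
ft_force: [-0.5, 0.0, -0.8]
width: 0.0559
t=59.8 travel [0.2, 1.3, 0.1] |1| twist [0.0008, -0.0, 0.0008] (deg 0.0); if twisted first, travel [0.2, 1.3, 0.1]
```

```bash
python3 -m inch '{"travel":[[0,0,0.3],[0,0,0],[0,0,0],[0,0,0],[0,0,-15],[0,0,-40],[0,0,-40],[0,0,-30],[0,-30,-30],[0,-30,-20]],"twist":[[0,0,0],[0,0,0],[0,0,0],[0,0,0],[0,0,0],[0,0,0],[0,0,0],[0,0,0],[0,0,0],[0,0,0]],"grip":[50,68,68,68,68,68,80,80,80,80]}'; python3 -m inch '{"travel":[[0,-40,0],[0,-50,0],[0,-50,0],[0,-50,0],[0,-30,0],[0,0,0]],"twist":[[0,0,0],[0,0,0],[0,0,0],[0,0,0],[0,0,0],[0,0,0]],"grip":[80,80,80,80,80,80]}'; python3 -c "
from h import *
snap('side','p1',1.55);snap('scene','p2',1.55);snap('scene','p3',4,(260,120,400,260))"
```

```text
time: 61.0
ee_pos: [0.5232, 0.2803, 0.2444]
orientation: [179.9, 0.0, 113.6]
ft_force: [0.1, -0.0, 0.3]
width: 0.0797
time: 61.75
ee_pos: [0.321, 0.1922, 0.2431]
orientation: [179.9, -0.0, 113.6]
ft_force: [0.4, 0.2, 0.3]
width: 0.0798
```

View pics/p1.png

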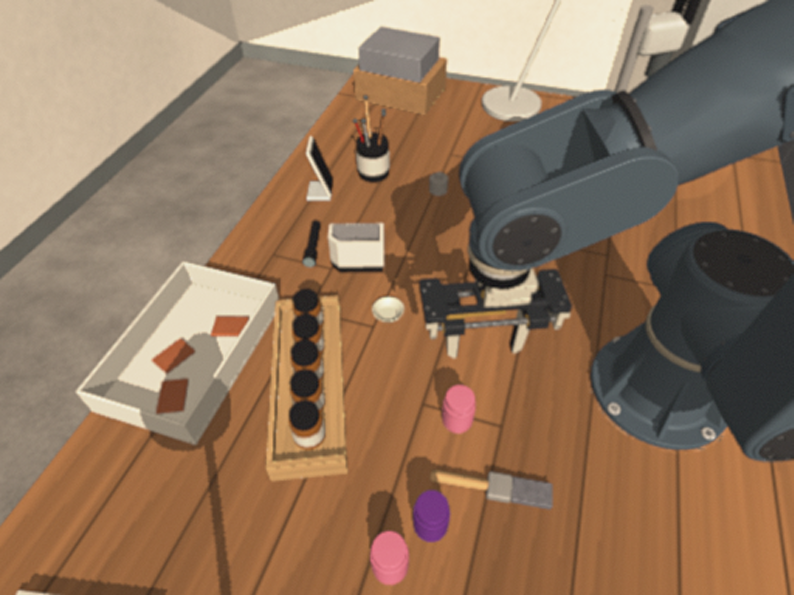

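View pics/p2.png

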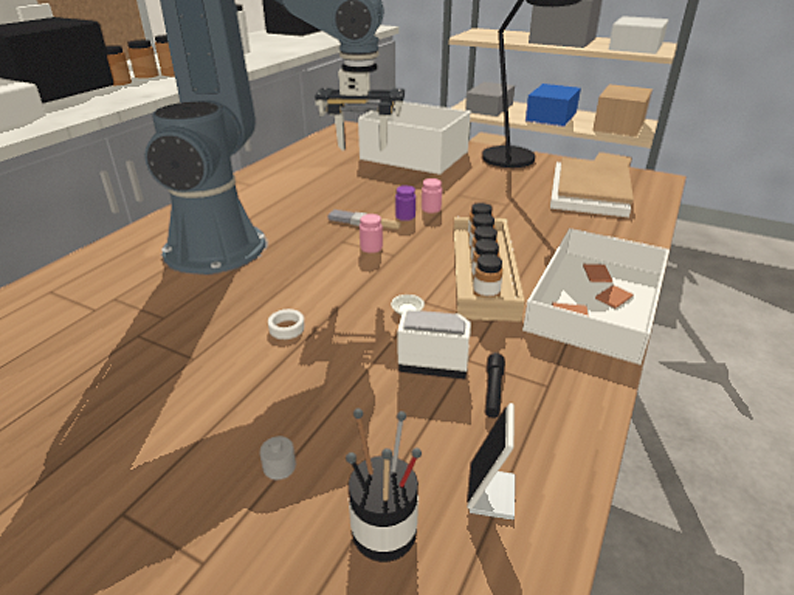

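View pics/p3.png

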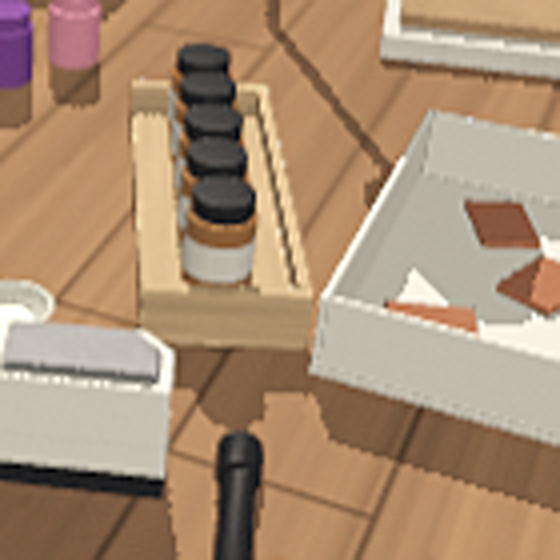

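```bash
python3 - <<'E'
from h import *
c=read_camera('scene');X=np.array([np.cos(np.radians(23.55)),np.sin(np.radians(23.55))])
def pr(c,p):
    q=at(c,p,.11)[:2]-[.629,.1915];print((q@X*1e3).round(1),(q@[-X[1],X[0]]*1e3).round(1))
for p in [(225,192),(216,153),(213,116),(208,82),(204,54)]: pr(c,(p[0]/4+260-.4,p[1]/4+120-.4))
print('side');c=snap('side','q1',4,(165,175,245,310))
for p in [(305,297),(305,323),(304,350),(304,380),(304,411)]: pr(c,(p[0]/1.55,p[1]/1.55))
E
```

```text
0.7 -124.5
-2.4 -62.7
-1.0 1.9
-1.5 66.7
-1.8 124.6
side
-0.5 -125.9
-1.5 -61.6
-0.6 -0.2
-1.6 62.6
-2.6 122.2
```

View pics/q1.png

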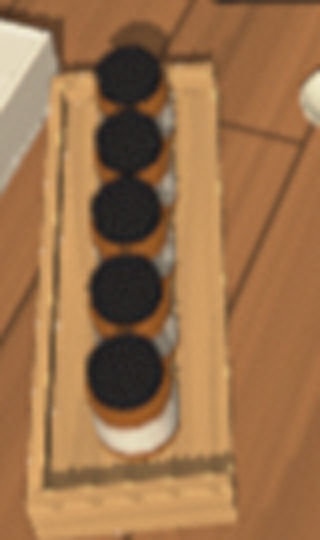

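```bash
python3 -c "
from plant import job,bot
print(job.job_done());print(bot.state()['time'])"
```

```text
the job is handed in; nothing more can be done
None
the job is handed in; nothing more can be done
```

I stacked all three white cases on the black base and stood all five amber jars in one row along the middle of the shelf, then handed the job in at about 62 s of the 210 s limit. No verdict was reported.

**Cases:** All three went down without resistance, each cut corner over the base's. In the last wrist view the top case fitted at (660, −142) mm with yaw 18.6°. The base was measured at about (661, −142) mm with yaw 18.3–18.7°. The fit assumed the fully seated height and agreed with the picture.

**Jars:** In the final scene and side pictures all five stand upright on the board. Both cameras put their axes within 3 mm of the centre line and about 58 to 65 mm apart, with the two cameras agreeing to within about 4 mm.

**Other things on the bench:** The pictures show the dish, tape, weight, torch, brush and look-alikes apparently where they were. I judged that by eye and did not measure it. One jar had been knocked about 35 mm aside during the run, so I found it again before picking it up. At hand-in the open gripper was clear of everything.

**Check that disagreed slightly:** The wrist camera put the jar positions 3 to 4 mm further along y than the side camera did. That direction lies mostly along the row. The jars were gripped and placed without trouble all the same.

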